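# Open a grinding jar, charge it with the scoop, hang up the scoop, close the jar

## Robot

A 7-joint arm with a two-finger parallel gripper is mounted at the origin on the work surface. World frame = base frame: x ahead of the robot, y to its left, z up, the work surface at z = 0. Lengths are in mm, angles in degrees, forces in N, time in s.
With the tool pointing down it reaches from about 425 to 800 mm from the base axis. Payload 8.3 kg.
Tool frame: the origin (TCP) lies midway between the tips of the shut fingers; the grasp point (between the pads) lies arm.grip_point_offset behind it (arm.grip_point_offset is the distance from the TCP to the grasp point, in mm); z points along the fingers, y is the line along which they close (so a half turn about z gives the same grasp; the last joint's range is limited). The gripper opens to 85 mm and grips with 20 to 120 N. Pads are 22 mm wide; open, the fingers measure 114 mm over their backs; the gripper's body (76 mm by 85 mm) begins 54 mm behind the grasp point. The pads swing forward as they close: fully open they stand 13 mm farther back than shut.
Start: joints at [-75.166, 21.967, 0.94, 78.501, -0.361, 79.538, -2.664], TCP at [197.619, 592.916, 231.279] pointing down, gripper open.
Joint ranges: [-169.22, 169.22], [-14.56, 117.87], [-87.37, 89.26], [10.42, 133.3], [-82.24, 262.24], [0.94, 117.77], [-172.7, 172.7]. Speed limits (degrees/s): [136.94, 136.94, 172.46, 172.46, 180, 180, 180].

## Interface

Orientations are given as a 3x3 rotation matrix whose columns are the frame's x, y, z axes.
In Python, from rig import arm, vision gives the robot as it stands.
- The arm moves only by the tool play_rows, never from a script. Its argument "motion" is a list of rows, each a list of 2 entries, a list of its own where there are three numbers: the shift along the tool's x, y, z in cm, then the turn about the tool's z in degrees. In form: [[[x, y, z], twist], ...]. A call has 1 to 12 rows; each row shifts and turns the commanded pose from where the row before left it, along the tool's axes as they then stand; what a row does not reach is not made up. A row lasts 1/12 s, in which the tool goes at most 41.7 mm and 7.16 degrees, less where a joint would pass 70% of its speed; a pose out of reach is approached as far as the arm can. A call is refused whole if a number of a shift passes 4.17 or a number of a turn 7.16, either way. A call with a gripper value outside its range is refused whole. "gripper" is the finger opening in cm, from 0 to 8.54, set as the call begins (left out, the last holds). The fingers move at their own pace and stop on an object; "grip_force" is the grip in N (left out, the last holds). Time passes only in rows, so rows that do not move let the fingers close. It gives the time, the measured TCP pose, the force, the opening and the grip force at its end, in the units of the state.
- arm.get_obs(): the state, without advancing time (a new reading comes with each control period).
- vision.capture(name): name is "scene" or "top"; returns (picture, depth): 480x640x3 uint8, blue, green, red; 480x640 float32, mm along the optical axis (not along the pixel's ray), 0 where there is no reading.
- vision.calibration(name): a dict with "intrinsics" (3x3 intrinsics, pixels), "eye" and "orientation" of the camera in the world. Camera axes: x right, y up, looking along -z (the intrinsics and any distortion apply to the point x, -y, -z); pixel columns grow to the right and rows downward; lengths in mm; the calibration is good to about 2 mm. A picture is of the moment at which its call begins. calibration takes no time and is no camera call.
- arm.hand_in(): hands the job in; it is judged then, once.
The state is a dict: "clock": time; "joints": joint angles; "dq": joint speeds; "tau": joint torques, N m; "eef_pos": TCP position; "tool_rot": TCP orientation; "contact_force": force on the tool from outside, world axes, zero at the start; "moment": the same for the moment, N m; "width": finger opening in mm; "grasp_force": force on a finger pad.
Only numpy, scipy, OpenCV 4.12 (cv2) and the standard library are available. Lean on these libraries where they do the work, as an engineer would, in place of code of your own. Each camera call takes 0.05 s, during which the arm holds its last target. There are 200 camera calls.

## Task

Take the lid off the grinding jar and, with the scoop, transfer all the white grinding balls from the tray into the jar, without touching any of them with the gripper's fingers. Then hang the scoop up by dropping it handle-first down through the ring of the retort stand until its head catches, and close the jar again with its lid fully seated, the jar standing upright. Leave the dishes, the amber bottle and the well plate where they are.

Things in the scene. Friction and masses are not known exactly. Their poses are not given: they have to be found in the camera images.
- tray_floor (a point): Fixed rectangular blue plastic lab tray. This point is the middle of its inner floor, 3 mm above the bench. Inner size 240 mm along its x axis by 64 mm along its y axis, walls 3 mm thick, plain square inner corners, rim 32 mm above the bench. The balls lie in it. The scoop can work along its length, in either direction.
- jar_floor (a point): Middle of the inner floor (8 mm above the bench) of the grinding jar, a heavy (1.4 kg) straight-sided open steel pot standing loose on the bench: outside 92 mm diameter, bore 80 mm, 70 mm tall; z axis up. It starts empty, closed with its lid.
- jar_mouth (a point): Centre of the jar's mouth, level with its rim, 70 mm above the bench.
- lid_knob (a point): Jar lid, at first on the jar: white plug 73 mm diameter, 7 mm thick; on it a steel flange 96 mm diameter, 7 mm thick; on top a round grip knob 30 mm diameter, 22 mm tall. The point is the middle of the knob, 25 mm above the plug's underside; z up. 250 g. Fully seated, the plug is in the bore and the flange flat on the rim: the point is then 18 mm above the jar's mouth.
- scoop_grip (a point): Flat-bottomed steel scoop, straight wooden handle. Point on the handle's axis, 30 mm behind the head's back wall. Axes: x along the handle towards the lip, y across, z up out of the open side. Handle 14 x 14 mm, 110 mm long, parallel to the floor of the head. 110 g, mostly handle: lying free, floor side down, it leans back on the handle's end, lip about 8 degrees up.
- scoop_lip (a point): Middle of the scoop's front lip, at the underside of its floor: 94 mm ahead of and 22 mm below the grip point in the scoop's axes. The head is open at the front and top: 64 mm long, 54 mm wide, flat floor 1.5 mm thick, side walls 20 mm high, raked down to nothing over the last 20 mm before the lip, back wall 30 mm high.
- scoop_end (a point): Rear end of the scoop's handle, on its axis, 80 mm behind the grip point. The handle's axis is 22 mm above the underside of the scoop's floor.
- ring (a point): Centre of the retort stand's level ring, at its top edge, 150 mm above the bench. Fixed 8 mm round bar, free bore 32 mm. On its +x side (ring's axes) an 8 mm arm holds it to the upright rod, 12 mm thick, 262 mm tall, 110 mm from the ring's centre; base plate under ring and rod, 12 mm thick, 110 mm wide. Hung up, the scoop's back wall rests on the ring, handle straight down, head on top.
- petri: Stack of three Petri dishes, 93 mm diameter, 44 mm tall in all; origin under its middle. To be left alone.
- bottle: Small amber glass bottle, 48 mm diameter, 85 mm tall; origin under its middle. To be left alone.
- plate: White 96-well plate, 85 x 127 x 14 mm; origin under its middle. To be left alone.
- ball0_center (a point): Centre of a white zirconia grinding ball, 20 mm diameter, 25 g, polished (friction about 0.25), lying at first in the tray. Seven to ten of the ten are present.
- ball1_center (a point): Centre of a white zirconia grinding ball, 20 mm diameter, 25 g, polished (friction about 0.25), lying at first in the tray. Seven to ten of the ten are present.
- ball2_center (a point): Centre of a white zirconia grinding ball, 20 mm diameter, 25 g, polished (friction about 0.25), lying at first in the tray. Seven to ten of the ten are present.
- ball3_center (a point): Centre of a white zirconia grinding ball, 20 mm diameter, 25 g, polished (friction about 0.25), lying at first in the tray. Seven to ten of the ten are present.
- ball4_center (a point): Centre of a white zirconia grinding ball, 20 mm diameter, 25 g, polished (friction about 0.25), lying at first in the tray. Seven to ten of the ten are present.
- ball5_center (a point): Centre of a white zirconia grinding ball, 20 mm diameter, 25 g, polished (friction about 0.25), lying at first in the tray. Seven to ten of the ten are present.
- ball6_center (a point): Centre of a white zirconia grinding ball, 20 mm diameter, 25 g, polished (friction about 0.25), lying at first in the tray. Seven to ten of the ten are present.
- ball7_center (a point): Centre of a white zirconia grinding ball, 20 mm diameter, 25 g, polished (friction about 0.25), lying at first in the tray. Seven to ten of the ten are present.
- ball8_center (a point): Centre of a white zirconia grinding ball, 20 mm diameter, 25 g, polished (friction about 0.25), lying at first in the tray. Seven to ten of the ten are present.
- ball9_center (a point): Centre of a white zirconia grinding ball, 20 mm diameter, 25 g, polished (friction about 0.25), lying at first in the tray. Seven to ten of the ten are present.
There are look-alikes about, which are no part of the job. Leave any purple look-alike of the part that bears lid_knob alone.

How it is judged:
By the outcome, as a careful person would: the job done as asked, in the order asked, and still so for the second after the job is handed in, with the robot touching nothing.
Of ball0, ball1, ball2, ball3, ball4, ball5, ball6, ball7, ball8, ball9 only 7 to 10 are there at a start; the rules pass over those that are not, and their reading is None.
At some moment in a run one of lid, jar may be knocked a few centimetres aside while the robot is not near it.
It also fails if it takes over 210 s, if anything falls off the work surface, if the arm or the gripper's body presses on something with over 40 N, if the wrist force passes 120 N, or if a joint passes its speed limit or range.

## Working session

There is one attempt and no reset: what is moved stays moved. The work goes in short steps, Python scripts to look and compute and a tool call to move; the robot and the scene stay as the last step left them, time stands still between calls to the robot, and variables do not carry over. Pictures are saved under pics/ and viewed, at most 14 in all, crops included, and the job is handed in when it is done.

Besides the shell and the picture viewer there is one more tool, called after "Request:" by a JSON object that holds its "name" and its "arguments". play_rows: Moves the arm, as the interface text tells. Its arguments: {"type":"object","properties":{"motion":{"type":"array"},"gripper":{"type":"number"},"grip_force":{"type":"number"}},"required":["motion"]}

```bash
mkdir -p pics; ls
python3 - <<'E'
from rig import arm, vision
import cv2, numpy as np
for n in("scene","top"):
    p,d=vision.capture(n); cv2.imwrite(f"pics/{n}0.png",p); np.save(f"pics/{n}0.npy",d)
    c=vision.calibration(n); print(n,c)
o=arm.get_obs(); print(o); print(arm.grip_point_offset)
E
```

```text
pics
scene {'intrinsics': array([[517.8762078 ,   0.        , 316.4975873 ],
       [  0.        , 517.8762078 , 236.50866159],
       [  0.        ,   0.        ,   1.        ]]), 'eye': array([1280.27824846,   38.96903914,  668.38506487]), 'orientation': array([[-0.07594206, -0.60912332,  0.78943118],
       [ 0.99688805, -0.06316918,  0.04715789],
       [ 0.02114275,  0.79055578,  0.61202496]])}
top {'intrinsics': array([[563.19818766,   0.        , 314.18355083],
       [  0.        , 563.19818766, 242.61128817],
       [  0.        ,   0.        ,   1.        ]]), 'eye': array([ 483.2919808 ,   -3.9034029 , 1137.26325075]), 'orientation': array([[ 0.00698111,  0.99685267, -0.07896847],
       [-0.99990304,  0.00600727, -0.0125628 ],
       [-0.01204888,  0.07904852,  0.99679795]])}
{'clock': 0.1, 'joints': array([-75.16561239,  22.01093181,   0.9377198 ,  78.55449718,
        -0.35964601,  79.53793159,  -2.6630921 ]), 'dq': array([ 0.04353154, -0.11280515, -0.05925571, -0.19922452, -0.09627485,
       -0.03408501, -0.00409807]), 'tau': array([ 3.53431133e-03, -6.29124928e+01,  8.47780500e-01, -3.72755063e+01,
        1.67551223e-02,  1.04143296e-02,  5.13018688e-05]), 'eef_pos': array([197.50213774, 592.50228015, 230.37963675]), 'tool_rot': array([[-9.48695237e-01,  3.16191531e-01, -5.12336274e-04],
       [ 3.16191943e-01,  9.48693755e-01, -1.67785165e-03],
       [-4.44722584e-05, -1.75376647e-03, -9.99998461e-01]]), 'contact_force': array([-0.13279537,  0.37253611,  0.52074469]), 'moment': array([ 0.04603175, -0.04637336,  0.0177584 ]), 'grasp_force': 0.0, 'width': 85.2421525765556}
18.700000000000003
```

View pics/scene0.png

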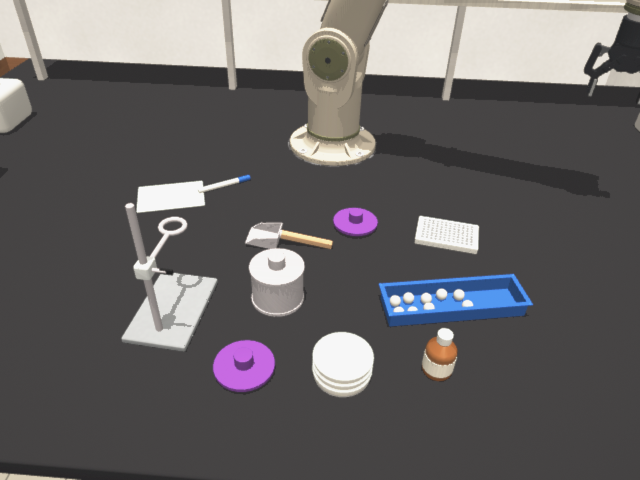

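View pics/top0.png

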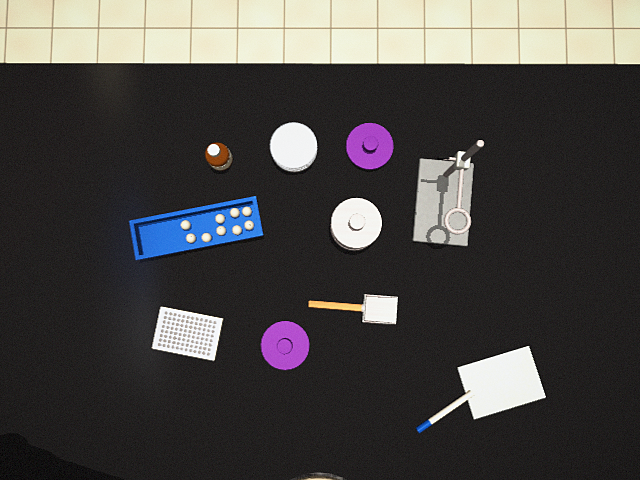

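```bash
cat > h.py <<'E'
from rig import arm, vision
import cv2, numpy as np
def ray(n,u,v):
    c=vision.calibration(n);K=c["intrinsics"]
    d=c["orientation"]@np.array([(u-K[0,2])/K[0,0],-(v-K[1,2])/K[1,1],-1]);return c["eye"],d
def onz(n,u,v,z):
    e,d=ray(n,u,v);return e+d*(z-e[2])/d[2]
def two(a,b):  # nearest point of rays from scene px a and top px b
    e1,d1=ray("scene",*a);e2,d2=ray("top",*b);d1=d1/np.linalg.norm(d1);d2=d2/np.linalg.norm(d2)
    t=np.linalg.lstsq(np.c_[d1,-d2],e2-e1,rcond=None)[0]
    p,q=e1+d1*t[0],e2+d2*t[1];return (p+q)/2,np.linalg.norm(p-q)
def proj(n,P):
    c=vision.calibration(n);K=c["intrinsics"];p=c["orientation"].T@(np.asarray(P,float)-c["eye"])
    return np.array([K[0,0]*p[0]/-p[2]+K[0,2],K[1,1]*-p[1]/-p[2]+K[1,2]])
def snap(n,name=None):
    p,d=vision.capture(n)
    if name: cv2.imwrite(f"pics/{name}.png",p)
    return p,d
def blobs(m,amin=20):
    k,l,s,c=cv2.connectedComponentsWithStats(m.astype(np.uint8));return [(s[i,4],c[i],l==i) for i in range(1,k) if s[i,4]>=amin]
def pose():
    o=arm.get_obs();R=o["tool_rot"];return o["clock"],o["eef_pos"].round(1),np.degrees(np.arctan2(R[1,1],R[0,1])).round(1),o["width"].round(1),o["grasp_force"].round(1),o["contact_force"].round(1)
def go(P,yaw=None):
    """cm in tool axes and twist to bring the TCP to P with tool y along yaw (deg)"""
    o=arm.get_obs();R=o["tool_rot"];d=R.T@(np.asarray(P,float)-o["eef_pos"])/10
    y=np.degrees(np.arctan2(R[1,1],R[0,1]));tw=None if yaw is None else -((yaw-y+90)%180-90)
    return d.round(2),tw
E
python3 - <<'E'
from h import *
S=cv2.imread("pics/scene0.png");T=cv2.imread("pics/top0.png")
dT=np.load("pics/top0.npy")
h=cv2.cvtColor(T,cv2.COLOR_BGR2HSV)
m=cv2.inRange(h,(100,120,80),(125,255,255))
a,c,k=max(blobs(m),key=lambda b:b[0])
cn=max(cv2.findContours(k.astype(np.uint8),0,2)[0],key=cv2.contourArea)
bx=cv2.boxPoints(cv2.minAreaRect(cn)); print("tray rim",[onz("top",u,v,32)[:2].round(0) for u,v in bx])
x0,y0,w,hh=cv2.boundingRect(cn)
wm=(T.min(2)>150)
for a,c,k in blobs(wm,15):
    if x0<c[0]<x0+w and y0<c[1]<y0+hh: print("ball",a,c.round(1),onz("top",*c,13)[:2].round(1))
# knob circle: hough near
g=cv2.cvtColor(T,cv2.COLOR_BGR2GRAY)
for (r0,r1,x,y) in((5,12,357,222),(20,30,356,223)):
    cr=g[y-45:y+45,x-45:x+45]; cs=cv2.HoughCircles(cr,cv2.HOUGH_GRADIENT,1,20,param1=80,param2=12,minRadius=r0,maxRadius=r1)
    for q in cs[0][:2]:
        u,v=q[0]+x-45,q[1]+y-45; z=99 if r1<15 else 77; print("circ",q[2],u,v,onz("top",u,v,z).round(1),dT[int(v),int(u)])
om=cv2.inRange(h,(8,100,120),(28,255,255));
for a,c,k in blobs(om,60):
    v,u=np.nonzero(k);cn=cv2.minAreaRect(np.c_[u,v].astype(np.float32));b=cv2.boxPoints(cn);print("orange",a,c,[onz("top",*q,22)[:2].round(0) for q in b])
k=[b for b in blobs(wm,100) if 360<b[1][0]<400 and 290<b[1][1]<330]
for a,c,kk in k:
    v,u=np.nonzero(kk);b=cv2.boxPoints(cv2.minAreaRect(np.c_[u,v].astype(np.float32)));print("head",a,c,[onz("top",*q,25)[:2].round(0) for q in b])
cr=g[195:245,430:485];cs=cv2.HoughCircles(cr,cv2.HOUGH_GRADIENT,1,20,param1=80,param2=10,minRadius=9,maxRadius=17)
for q in cs[0][:3]: print("ring",q,onz("top",q[0]+430,q[1]+195,146).round(1),dT[int(q[1]+195),int(q[0]+430)])
for n,u,v,z in(("petri",293,147,44),("bottle",213,150,85),("purp",370,144,36),("purp2",284,345,36),("plate",188,333,14),("rod",480,143,262)):print(n,onz("top",u,v,z).round(0))
E
python3 - <<'E'
import cv2,numpy as np,sys
sys.path.insert(0,'.')
a=cv2.imread('pics/top0.png')
c=cv2.resize(a[185:275,120:270],None,fx=2.6,fy=2.6,interpolation=2);d=cv2.resize(a[130:330,300:490],None,fx=2,fy=2,interpolation=2)
o=np.zeros((410,790,3),np.uint8);o[:c.shape[0],:390]=c[:,:390];o[:400,400:780]=d;cv2.imwrite('pics/c0.png',o)
E
```

```text
tray rim [array([613., 381.]), array([665., 127.]), array([585., 110.]), array([534., 363.])]
ball 58 [246.  210.5] [636.5 148.1]
ball 59 [233.9 211.7] [633.9 172.4]
ball 60 [219.1 217.9] [621.2 202.1]
ball 60 [184.6 224. ] [608.3 271.5]
ball 61 [248.4 224.2] [608.7 142.7]
ball 62 [236.2 229.2] [598.5 167.1]
ball 63 [220.2 229.8] [597.1 199.5]
ball 59 [189.9 237.4] [581.3 260.2]
ball 56 [205.5 236.7] [582.9 228.7]
circ 7.3 356.5 221.5 [605.3 -69.   99. ] 1041.4078
circ 26.0 354.5 223.5 [604.  -66.6  77. ] 1046.8376
orange 238 [217.68907563 154.98739496] [array([772., 230.]), array([772., 188.]), array([729., 187.]), array([729., 229.])]
orange 363 [334.42975207 305.28099174] [array([445.,  22.]), array([459.,  21.]), array([451., -83.]), array([438., -82.])]
head 918 [379.63071895 308.83006536] [array([417., -80.]), array([471., -84.]), array([ 467., -154.]), array([ 413., -150.])]
ring [27.5 24.5 13. ] [ 604.3 -244.2  146. ] 1128.2968
ring [ 6.5 43.5 13. ] [ 570.4 -206.9  146. ] 1124.5182
petri [759.  53.  44.]
bottle [742. 203.  85.]
purp [ 768. -100.   36.]
purp2 [371.  67.  36.]
plate [391. 259.  14.]
rod [ 712. -253.  262.]
```

View pics/c0.png

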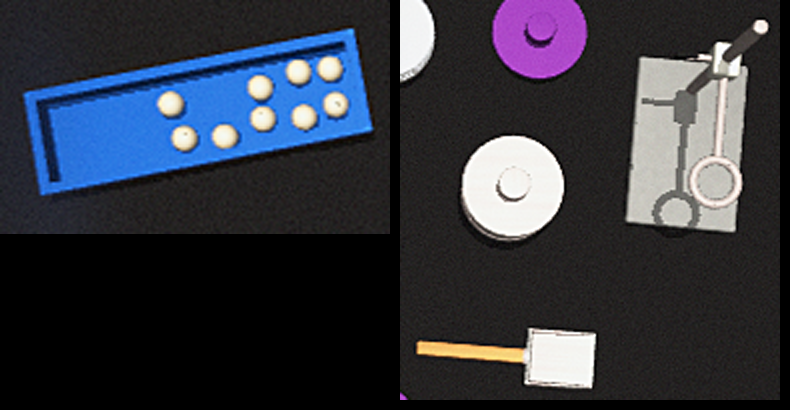

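Request:
{"name": "play_rows", "arguments": {"motion": [[[-2.48,-2.075,0.2],0],[[-2.48,-2.075,0.2],0],[[-2.48,-2.075,0.2],0],[[-2.48,-2.075,0.2],0],[[-2.48,-2.075,0.2],0],[[-2.48,-2.075,0.2],0],[[-2.48,-2.075,0.2],0],[[-2.48,-2.075,0.2],0],[[-2.48,-2.075,0.2],0],[[-2.48,-2.075,0.2],0],[[-2.48,-2.075,0.2],0],[[-2.48,-2.075,0.2],0]], "gripper": 8.5}}

```text
clock: 1.1
eef_pos: [401.6, 261.0, 207.0]
tool_rot: [[-0.949, 0.316, -0.0], [0.316, 0.949, -0.0], [0.0, -0.0, -1.0]]
contact_force: [0.6, 1.0, 0.0]
width: 85.3
grasp_force: 0.0
```

Request:
{"name": "play_rows", "arguments": {"motion": [[[-2.48,-2.075,0.2],0],[[-2.48,-2.075,0.2],0],[[-2.48,-2.075,0.2],0],[[-2.48,-2.075,0.2],0],[[-2.48,-2.075,0.2],0],[[-2.48,-2.075,0.2],0],[[-2.48,-2.075,0.2],0],[[-2.48,-2.075,0.2],0],[[-2.48,-2.075,0.2],0],[[-2.48,-2.075,0.2],0],[[-2.48,-2.075,0.2],0],[[-2.48,-2.075,0.2],0]]}}

```text
clock: 2.1
eef_pos: [605.2, -69.0, 182.7]
tool_rot: [[-0.949, 0.316, -0.001], [0.316, 0.949, 0.0], [0.001, -0.0, -1.0]]
contact_force: [0.8, -0.0, 0.4]
width: 85.0
grasp_force: 0.0
```

Request:
{"name": "play_rows", "arguments": {"motion": [[[0,0,0],7.16],[[0,0,0],7.16],[[0,0,0],7.16],[[0,0,0],7.16],[[0,0,0],7.16],[[0,0,0],7.16],[[0,0,0],7.16],[[0,0,0],7.16],[[0,0,0],7.16],[[0,0,0],7.16],[[0,0,0],0],[[0,0,0],0]]}}

```text
clock: 3.1
eef_pos: [604.6, -67.5, 182.8]
tool_rot: [[-0.004, 1.0, -0.001], [1.0, 0.004, -0.0], [-0.0, -0.001, -1.0]]
contact_force: [-0.4, -0.3, -0.9]
width: 85.5
grasp_force: 0.0
```

Run:
```python
from h import *
print(pose(),arm.get_obs()["joints"].round(0)); print(go([605,-68,80],0), proj("scene",[605,-68,99]),proj("top",[605,-68,99]))
# knob top in the scene image: cross-check
S=cv2.imread("pics/scene0.png");T=cv2.imread("pics/top0.png")
print(two((277,258),(357,222)))
# ring from both views: mask light pixels close to ring
g=cv2.cvtColor(S,cv2.COLOR_BGR2GRAY)
cs=cv2.fitEllipse(np.argwhere(g[212:240,155:192]>170)[:,::-1].astype(np.float32)); print("scene ring",cs[0][0]+155,cs[0][1]+212,cs[1])
g=cv2.cvtColor(T,cv2.COLOR_BGR2GRAY); h=cv2.cvtColor(T,cv2.COLOR_BGR2HSV)
e=np.argwhere((g[207:236,443:473]>195))[:,::-1].astype(np.float32); cs2=cv2.fitEllipse(e);print(len(e),cs2)
a=(cs[0][0]+155,cs[0][1]+212);b=(cs2[0][0]+443,cs2[0][1]+207);print(two(a,b),onz("scene",*a,146),onz("top",*b,146))
```

```text
Traceback (most recent call last):
  File "h.py", line 22, in pose
    o=arm.get_obs();R=o["tool_rot"];return o["clock"],o["eef_pos"].round(1),np.degrees(np.arctan2(R[1,1],R[0,1])).round(1),o["width"].round(1),o["grasp_force"].round(1),o["contact_force"].round(1)
                                                                                                                           ^^^^^^^^^^^^^^^^
AttributeError: 'float' object has no attribute 'round'
```

Request:
{"name": "play_rows", "arguments": {"motion": [[[0,0,2.5],0],[[0,0,2.5],0],[[0,0,2.5],0],[[0,0,2.0],0],[[0,0,0.75],0],[[0,0,0],0],[[0,0,0],0]]}}

```text
clock: 3.68
eef_pos: [605.0, -68.0, 81.3]
tool_rot: [[-0.001, 1.0, 0.0], [1.0, 0.001, -0.0], [-0.0, 0.0, -1.0]]
contact_force: [-0.7, -0.1, 0.1]
width: 85.3
grasp_force: 0.0
```

Request:
{"name": "play_rows", "arguments": {"motion": [[[0,0,0],0],[[0,0,0],0],[[0,0,0],0],[[0,0,0],0],[[0,0,0],0],[[0,0,0],0],[[0,0,0],0],[[0,0,0],0],[[0,0,0],0],[[0,0,0],0],[[0,0,0],0],[[0,0,0],0]], "gripper": 0, "grip_force": 40}}

```text
clock: 4.68
eef_pos: [605.6, -67.7, 81.8]
tool_rot: [[0.0, 1.0, 0.002], [1.0, -0.0, 0.0], [0.0, 0.002, -1.0]]
contact_force: [0.2, 1.3, 6.7]
width: 28.8
grasp_force: 39.4
```

```bash
sed -i 's/o\["width"\].round(1),o\["grasp_force"\].round(1)/round(float(o["width"]),1),round(float(o["grasp_force"]),1)/' h.py
python3 - <<'E'
from h import *
print(pose(),arm.get_obs()["joints"].round(0))
S=cv2.imread("pics/scene0.png");T=cv2.imread("pics/top0.png")
print(two((277,258),(357,222)))
g=cv2.cvtColor(S,cv2.COLOR_BGR2GRAY)
cs=cv2.fitEllipse(np.argwhere(g[212:240,155:192]>170)[:,::-1].astype(np.float32)); print("scene ring",cs[0][0]+155,cs[0][1]+212,cs[1])
g=cv2.cvtColor(T,cv2.COLOR_BGR2GRAY)
e=np.argwhere((g[207:236,443:473]>195))[:,::-1].astype(np.float32); cs2=cv2.fitEllipse(e);print(len(e),cs2)
a=(cs[0][0]+155,cs[0][1]+212);b=(cs2[0][0]+443,cs2[0][1]+207);print(two(a,b),onz("scene",*a,146),onz("top",*b,146))
E
```

```text
(4.6833, array([605.6, -67.7,  81.8]), np.float64(-0.0), 28.8, 39.4, array([0.2, 1.3, 6.7])) [-27.  31.  41.  94. -23.  64.  21.]
(array([604.97046212, -69.3505116 ,  92.73078072]), np.float64(1.8977140734297144))
scene ring 171.31496810913086 226.32424926757812 (16.807214736938477, 26.75146484375)
391 ((13.338505744934082, 13.243846893310547), (24.924301147460938, 26.875507354736328), 155.80352783203125)
(array([ 603.38203252, -243.88349167,  145.53817927]), np.float64(3.1688122495727327)) [ 603.78492362 -245.34855195  146.        ] [ 602.95629132 -242.17738248  146.        ]
```

Request:
{"name": "play_rows", "arguments": {"motion": [[[0,0,-1],0],[[0,0,-2],0],[[0,0,-2],0],[[1.97,-1.5,0],0],[[1.97,-1.5,0],0],[[1.97,-1.5,0],0],[[1.97,-1.5,0],0],[[1.97,-1.5,0],0],[[1.97,-1.5,0],0],[[1.97,-1.5,0],0],[[0,0,2],0],[[0,0,2],0]]}}

```text
clock: 5.68
eef_pos: [499.6, 72.6, 91.4]
tool_rot: [[-0.003, 1.0, 0.001], [1.0, 0.003, 0.002], [0.002, 0.001, -1.0]]
contact_force: [0.7, -0.8, -2.7]
width: 28.2
grasp_force: 40.7
```

Request:
{"name": "play_rows", "arguments": {"motion": [[[0,0,2.0],0],[[0,0,2.0],0],[[0,0,1.5],0],[[0,0,1.0],0],[[0,0,0.5],0],[[0,0,0.2],0],[[0,0,0.1],0],[[0,0,0],0],[[0,0,0],0]]}}

```text
clock: 6.43
eef_pos: [500.5, 70.2, 18.8]
tool_rot: [[0.001, 1.0, 0.001], [1.0, -0.001, 0.001], [0.001, 0.001, -1.0]]
contact_force: [-1.7, -0.4, 0.1]
width: 28.4
grasp_force: 40.7
```

Request:
{"name": "play_rows", "arguments": {"motion": [[[0,0,0],0],[[0,0,0],0],[[0,0,0],0],[[0,0,0],0],[[0,0,0],0],[[0,0,0],0],[[0,0,-1],0],[[0,0,-2],0],[[0,0,-3],0],[[0,0,-3],0],[[0,0,0],0]], "gripper": 8.5}}

```text
clock: 7.35
eef_pos: [503.3, 70.1, 113.6]
tool_rot: [[0.002, 1.0, 0.008], [1.0, -0.002, 0.003], [0.003, 0.008, -1.0]]
contact_force: [1.0, -0.7, -0.0]
width: 84.9
grasp_force: 0.0
```

Run:
```python
from h import *
print(pose())
snap("top","t1");snap("scene","s1")
```

```text
(7.35, array([503.3,  70.1, 113.6]), np.float64(-0.1), 84.9, 0.0, array([ 1. , -0.7, -0. ]))
```

View pics/t1.png

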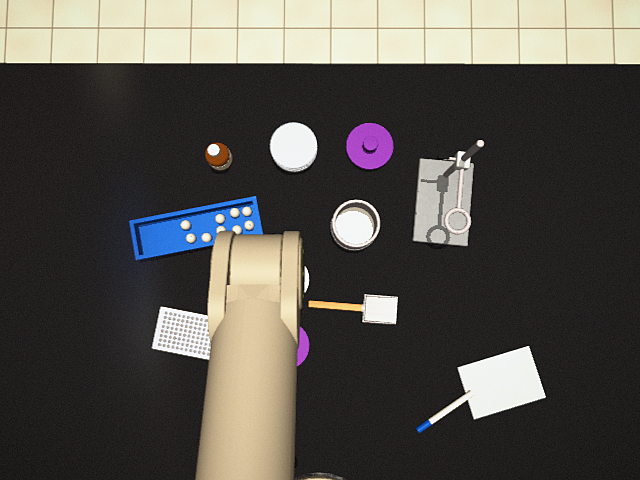

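Request:
{"name": "play_rows", "arguments": {"motion": [[[-2.67,-1.8,0],0],[[-2.67,-1.8,0],0],[[-2.67,-1.8,0],0],[[0,0,2.5],4],[[0,0,2.5],0],[[0,0,2.5],0],[[0,0,2.0],0],[[0,0,1.0],0],[[0,0,0.4],0],[[0,0,0],0],[[0,0,0],0]]}}

```text
clock: 8.37
eef_pos: [446.2, -10.0, -0.7]
tool_rot: [[0.071, 0.998, 0.0], [0.998, -0.071, -0.0], [-0.0, 0.0, -1.0]]
contact_force: [-0.5, -0.6, -0.0]
width: 85.0
grasp_force: 0.0
```

Request:
{"name": "play_rows", "arguments": {"motion": [[[0,0,0],0],[[0,0,0],0],[[0,0,0],0],[[0,0,0],0],[[0,0,0],0],[[0,0,0],0],[[0,0,0],0],[[0,0,0],0],[[0,0,0],0],[[0,0,0],0],[[0,0,0],0],[[0,0,0],0]], "gripper": 0, "grip_force": 60}}

```text
clock: 9.37
eef_pos: [447.8, -9.7, 0.5]
tool_rot: [[0.071, 0.997, 0.004], [0.998, -0.071, 0.001], [0.001, 0.003, -1.0]]
contact_force: [-1.9, 1.2, 18.8]
width: 12.8
grasp_force: 66.7
```

Run:
```python
from h import *
print(pose())
S,_=snap("scene"); c=cv2.resize(S[190:270,230:350],None,fx=3,fy=3); cv2.imwrite("pics/c2.png",c)
```

```text
(9.3667, array([447.8,  -9.7,   0.5]), np.float64(-4.0), 12.8, 66.7, array([-1.9,  1.2, 18.8]))
```

View pics/c2.png

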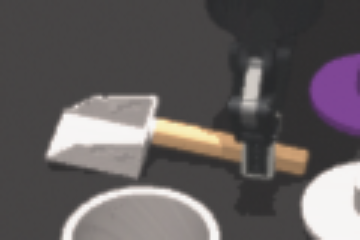

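Request:
{"name": "play_rows", "arguments": {"motion": [[[0,0,-1],0],[[0,0,-2],0],[[0,0,-3],0],[[0,0,-3],0],[[0,0,0],0],[[0,0,0],0]]}}

```text
clock: 9.92
eef_pos: [446.9, -9.4, 90.3]
tool_rot: [[0.07, 0.998, 0.003], [0.998, -0.07, 0.002], [0.002, 0.003, -1.0]]
contact_force: [-0.0, 0.9, -2.0]
width: 12.5
grasp_force: 58.6
```

```bash
cat >> h.py <<'E'
def tilt(S=None):
    """scoop in its vertical plane: tilt (lip up +), handle height; from the scene view's orange pixels"""
    if S is None: S=snap("scene")[0]
    o=arm.get_obs();R=o["tool_rot"];P=o["eef_pos"];n=R[:,1];x=-R[:,0]  # -tool x is lip direction at yaw~0
    m=cv2.inRange(cv2.cvtColor(S,cv2.COLOR_BGR2HSV),(8,90,90),(28,255,255));q=[]
    for v,u in np.argwhere(m):
        e,d=ray("scene",u,v);p=e+d*((P-e)@n)/(d@n)-P
        if np.linalg.norm(p)<150:q.append((p@x,p[2]))
    q=np.array(q,np.float32);vx,vy,x0,y0=cv2.fitLine(q,cv2.DIST_HUBER,0,.01,.01).ravel()
    return len(q),"tilt",np.degrees(np.arctan(vy/vx)).round(1),"axis above TCP",(y0-x0*vy/vx).round(1),"extent",q[:,0].min().round(0),q[:,0].max().round(0)
E
python3 - <<'E'
from h import *
print(pose(),tilt())
E
```

```text
(9.9167, array([446.9,  -9.4,  90.3]), np.float64(-4.0), 12.5, 58.6, array([-0. ,  0.9, -2. ])) (299, 'tilt', np.float32(4.0), 'axis above TCP', np.float32(11.9), 'extent', np.float32(-31.0), np.float32(76.0))
```

Request:
{"name": "play_rows", "arguments": {"motion": [[[0,0,0],0],[[0,0,0],0],[[0,0,0],0],[[0,0,0],0],[[0,0,0],0],[[0,0,0],0]], "grip_force": 20}}

```text
clock: 10.47
eef_pos: [445.7, -10.0, 88.5]
tool_rot: [[0.071, 0.998, -0.001], [0.998, -0.071, -0.0], [-0.001, -0.001, -1.0]]
contact_force: [-0.0, 0.5, -0.9]
width: 12.8
grasp_force: 58.6
```

Run:
```python
from h import *
print(pose(),tilt())
```

```text
(10.4667, array([445.7, -10. ,  88.5]), np.float64(-4.0), 12.8, 58.6, array([-0. ,  0.5, -0.9])) (298, 'tilt', np.float32(4.2), 'axis above TCP', np.float32(11.3), 'extent', np.float32(-30.0), np.float32(75.0))
```

Request:
{"name": "play_rows", "arguments": {"motion": [[[0,0,0],0],[[0,0,0],0],[[0,0,0],0],[[0,0,0],0]], "gripper": 1.27}}

```text
clock: 10.85
eef_pos: [445.8, -9.8, 88.8]
tool_rot: [[0.07, 0.998, -0.0], [0.998, -0.07, 0.0], [0.0, -0.0, -1.0]]
contact_force: [0.9, 0.5, -0.9]
width: 12.6
grasp_force: 45.7
```

Run:
```python
from h import *
print(pose(),tilt())
```

```text
(10.85, array([445.8,  -9.8,  88.8]), np.float64(-4.0), 12.6, 45.7, array([ 0.9,  0.5, -0.9])) (302, 'tilt', np.float32(4.3), 'axis above TCP', np.float32(11.4), 'extent', np.float32(-31.0), np.float32(75.0))
```

Request:
{"name": "play_rows", "arguments": {"motion": [[[0,0,0],0],[[0,0,0],0],[[0,0,0],0],[[0,0,0],0]], "gripper": 1.32, "grip_force": 20}}

```text
clock: 11.23
eef_pos: [445.8, -9.9, 88.8]
tool_rot: [[0.07, 0.998, -0.0], [0.998, -0.07, -0.0], [-0.0, -0.0, -1.0]]
contact_force: [0.5, 0.4, -1.5]
width: 13.5
grasp_force: 28.4
```

Run:
```python
from h import *
print(pose(),tilt())
```

```text
(11.2333, array([445.8,  -9.9,  88.8]), np.float64(-4.0), 13.5, 28.4, array([ 0.5,  0.4, -1.5])) (301, 'tilt', np.float32(4.5), 'axis above TCP', np.float32(11.3), 'extent', np.float32(-31.0), np.float32(75.0))
```

Request:
{"name": "play_rows", "arguments": {"motion": [[[0,0,0],0],[[0,0,0],0],[[0,0,0],0],[[0,0,0],0]], "gripper": 1.36}}

```text
clock: 11.62
eef_pos: [445.8, -9.9, 88.8]
tool_rot: [[0.07, 0.998, -0.0], [0.998, -0.07, -0.0], [-0.0, -0.0, -1.0]]
contact_force: [-0.1, 0.2, -1.0]
width: 13.8
grasp_force: 14.2
```

Run:
```python
from h import *
print(pose(),tilt())
```

```text
(11.6167, array([445.8,  -9.9,  88.8]), np.float64(-4.0), 13.8, 14.2, array([-0.1,  0.2, -1. ])) (300, 'tilt', np.float32(4.0), 'axis above TCP', np.float32(11.5), 'extent', np.float32(-32.0), np.float32(75.0))
```

Request:
{"name": "play_rows", "arguments": {"motion": [[[0,0,0],0],[[0,0,0],0],[[0,0,0],0]], "gripper": 1.38}}

```text
clock: 11.92
eef_pos: [445.8, -9.9, 88.8]
tool_rot: [[0.07, 0.998, -0.0], [0.998, -0.07, -0.0], [-0.0, -0.0, -1.0]]
contact_force: [1.0, 0.0, -0.9]
width: 13.5
grasp_force: 7.0
```

Run:
```python
from h import *
print(pose(),tilt())
```

```text
(11.9167, array([445.8,  -9.9,  88.8]), np.float64(-4.0), 13.5, 7.0, array([ 1. ,  0. , -0.9])) (299, 'tilt', np.float32(4.5), 'axis above TCP', np.float32(11.3), 'extent', np.float32(-30.0), np.float32(75.0))
```

Request:
{"name": "play_rows", "arguments": {"motion": [[[0,0,0],0],[[0,0,0],0],[[0,0,0],0]], "gripper": 1.39}}

```text
clock: 12.22
eef_pos: [445.8, -9.9, 88.8]
tool_rot: [[0.07, 0.998, -0.0], [0.998, -0.07, -0.0], [-0.0, -0.0, -1.0]]
contact_force: [-0.9, 0.3, -1.4]
width: 14.1
grasp_force: 3.4
```

Run:
```python
from h import *
print(pose(),tilt())
```

```text
(12.2167, array([445.8,  -9.9,  88.8]), np.float64(-4.0), 14.1, 3.4, array([-0.9,  0.3, -1.4])) (269, 'tilt', np.float32(-35.1), 'axis above TCP', np.float32(9.6), 'extent', np.float32(-29.0), np.float32(64.0))
```

Request:
{"name": "play_rows", "arguments": {"motion": [[[0,0,0],0],[[0,0,0],0]], "gripper": 1.395}}

```text
clock: 12.43
eef_pos: [445.8, -9.9, 88.8]
tool_rot: [[0.07, 0.998, -0.0], [0.998, -0.07, -0.0], [-0.0, -0.0, -1.0]]
contact_force: [0.5, -1.2, -0.9]
width: 14.0
grasp_force: 1.7
```

Run:
```python
from h import *
print(pose(),tilt())
```

```text
(12.4333, array([445.8,  -9.9,  88.8]), np.float64(-4.0), 14.0, 1.7, array([ 0.5, -1.2, -0.9])) (273, 'tilt', np.float32(-35.2), 'axis above TCP', np.float32(9.6), 'extent', np.float32(-29.0), np.float32(64.0))
```

Request:
{"name": "play_rows", "arguments": {"motion": [[[0,0,0.8],0],[[0,0,0.8],0],[[0,0,0.8],0],[[0,0,0.8],0],[[0,0,0.8],0],[[0,0,0.5],0],[[0,0,0],0]], "gripper": 1.375}}

```text
clock: 13.07
eef_pos: [444.8, -10.2, 42.4]
tool_rot: [[0.071, 0.998, -0.002], [0.998, -0.071, -0.001], [-0.001, -0.002, -1.0]]
contact_force: [0.3, 0.1, -1.2]
width: 13.7
grasp_force: 5.2
```

Request:
{"name": "play_rows", "arguments": {"motion": [[[0,0,0],0],[[0,0,0],0],[[0,0,0],0],[[0,0,-2],0],[[0,0,-3],0],[[0,0,-3],0],[[0,0,0],-5.2],[[0,0,0],-5.2],[[0,0,0],-5.2],[[0,0,0],0],[[0,0,0],0],[[0,0,0],0]], "gripper": 1.0, "grip_force": 60}}

```text
clock: 14.07
eef_pos: [445.8, -9.9, 123.8]
tool_rot: [[-0.197, 0.98, -0.0], [0.98, 0.197, 0.0], [0.0, 0.0, -1.0]]
contact_force: [-0.1, -0.6, -2.0]
width: 12.4
grasp_force: 61.3
```

Run:
```python
from h import *
print(pose(),tilt())
C=np.array([602,253,0]);u=np.array([.2006,-.9797,0])
# lip at u=-32 -> TCP behind by (64+75)cos - 22 sin
for L in(-34,40): print(L,go(C+u*(L-131)+[0,0,100],11.6))
T,_=snap("top"); cv2.imwrite("pics/c3.png",np.hstack([cv2.resize(T[180:290,110:270],(440,302)),cv2.resize(T[200:330,290:420],(302,302))]))
```

```text
(14.0667, array([445.8,  -9.9, 123.8]), np.float64(11.4), 12.4, 61.3, array([-0.1, -0.6, -2. ])) (299, 'tilt', np.float32(-14.8), 'axis above TCP', np.float32(9.3), 'extent', np.float32(-32.0), np.float32(71.0))
-34 (array([39.18, 20.47,  2.37]), np.float64(-0.18688208902516124))
40 (array([31.78, 20.49,  2.37]), np.float64(-0.18688208902516124))
```

View pics/c3.png

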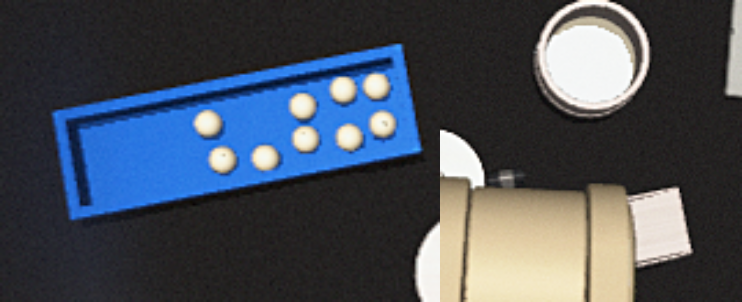

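Request:
{"name": "play_rows", "arguments": {"motion": [[[3.27,1.7,0],0],[[3.27,1.7,0],0],[[3.27,1.7,0],0],[[3.27,1.7,0],0],[[3.27,1.7,0],0],[[3.27,1.7,0],0],[[3.27,1.7,0],0],[[3.27,1.7,0],0],[[3.27,1.7,0],0],[[3.27,1.7,0],0],[[3.27,1.7,0],0],[[3.27,1.7,0],0]]}}

```text
clock: 15.17
eef_pos: [566.9, 417.5, 123.0]
tool_rot: [[-0.2, 0.98, -0.001], [0.98, 0.2, -0.001], [-0.0, -0.001, -1.0]]
contact_force: [0.9, -0.2, -0.9]
width: 12.4
grasp_force: 61.3
```

Request:
{"name": "play_rows", "arguments": {"motion": [[[0,0,2],0],[[0,0,2],0],[[0,0,1],0],[[0,0,0],0],[[0,0,0],0],[[0,0,0],0]]}}

```text
clock: 15.67
eef_pos: [567.8, 415.3, 75.1]
tool_rot: [[-0.199, 0.98, 0.001], [0.98, 0.199, 0.001], [0.001, 0.001, -1.0]]
contact_force: [-0.1, 0.2, -1.0]
width: 12.4
grasp_force: 61.2
```

Run:
```python
from h import *
print(pose())
C=np.array([602,253,0]);u=np.array([.2006,-.9797,0]);n=np.array([-.9797,-.2006,0])
P=pose()[1]-C; print("u,n",P@u,P@n)
T,_=snap("top");S,_=snap("scene"); print(tilt(S)); cv2.imwrite("pics/c4.png",np.hstack([cv2.resize(T[150:290,110:270],(400,350)),cv2.resize(S[240:360,360:540],(400,350))]))
```

```text
(15.6667, array([567.8, 415.3,  75.1]), np.float64(11.5), 12.4, 61.2, array([-0.1,  0.2, -1. ]))
u,n -165.86583000000002 0.9483600000000433
(281, 'tilt', np.float32(-12.1), 'axis above TCP', np.float32(6.0), 'extent', np.float32(-35.0), np.float32(75.0))
```

View pics/c4.png

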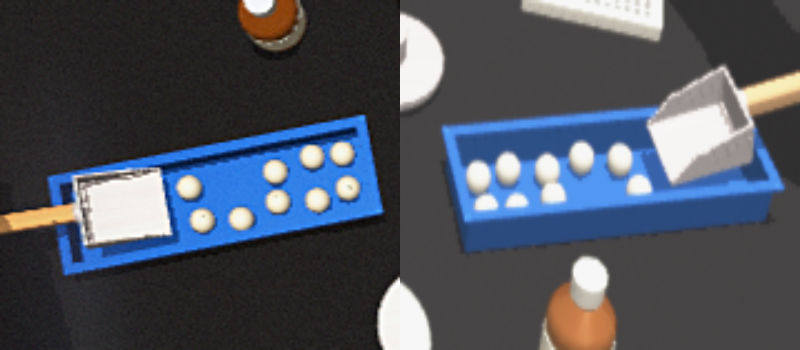

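Request:
{"name": "play_rows", "arguments": {"motion": [[[0,0,1],0],[[0,0,1],0],[[0,0,0.5],0],[[0,0,0.2],0],[[0,0,0],0],[[0,0,0],0]], "gripper": 1.3}}

```text
clock: 16.27
eef_pos: [567.0, 415.4, 46.5]
tool_rot: [[-0.2, 0.98, -0.0], [0.98, 0.2, -0.0], [-0.0, -0.0, -1.0]]
contact_force: [-0.3, -0.8, -0.6]
width: 13.3
grasp_force: 32.9
```

Request:
{"name": "play_rows", "arguments": {"motion": [[[-0.7,0,0],0],[[-0.7,0,0],0],[[-0.7,0,0],0],[[-0.7,0,0],0],[[-0.7,0,0],0],[[-0.7,0,0],0],[[-0.7,0,0],0],[[-0.7,0,0],0],[[-0.7,0,0],0],[[-0.7,0,0],0],[[-0.7,0,0],0],[[-0.4,0,0],0]]}}

```text
clock: 17.27
eef_pos: [583.6, 334.7, 46.8]
tool_rot: [[-0.2, 0.98, 0.0], [0.98, 0.2, -0.0], [-0.0, -0.0, -1.0]]
contact_force: [-0.3, 0.9, -0.8]
width: 13.1
grasp_force: 32.8
```

Run:
```python
from h import *
print(pose())
C=np.array([602,253,0]);u=np.array([.2006,-.9797,0]);n=np.array([-.9797,-.2006,0])
P=pose()[1]-C; print("u,n",P@u,P@n)
T,_=snap("top");S,_=snap("scene"); print(tilt(S)); cv2.imwrite("pics/c5.png",np.hstack([cv2.resize(T[150:290,110:270],(400,350)),cv2.resize(S[240:360,360:540],(400,350))]))
```

```text
(17.2667, array([583.6, 334.7,  46.8]), np.float64(11.5), 13.1, 32.8, array([-0.3,  0.9, -0.8]))
u,n -83.73252999999998 1.6374599999999804
(222, 'tilt', np.float32(-11.5), 'axis above TCP', np.float32(5.6), 'extent', np.float32(-34.0), np.float32(68.0))
```

View pics/c5.png

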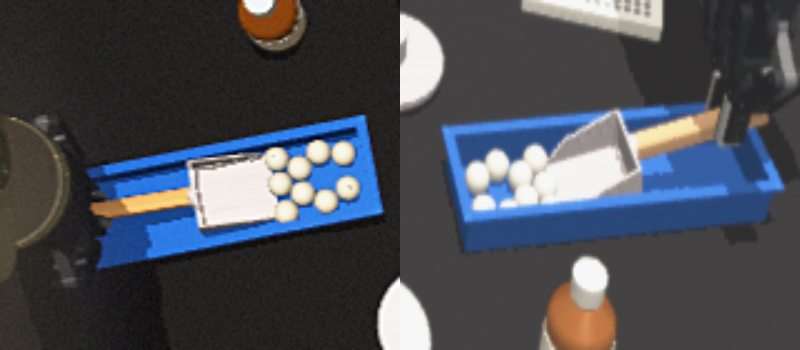

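Request:
{"name": "play_rows", "arguments": {"motion": [[[0,-0.1,0.5],0],[[0,0,0.5],0],[[0,0,0.5],0],[[0,0,0.5],0],[[0,0,0.1],0],[[0,0,0],0]], "gripper": 1.3}}

```text
clock: 17.87
eef_pos: [582.2, 337.4, 27.7]
tool_rot: [[-0.202, 0.979, 0.0], [0.979, 0.202, 0.002], [0.002, 0.001, -1.0]]
contact_force: [-6.3, 0.7, 18.0]
width: 13.1
grasp_force: 35.4
```

Request:
{"name": "play_rows", "arguments": {"motion": [[[-0.5,0,0],0],[[-0.5,0,0],0],[[-0.5,0,0],0],[[-0.5,0,0],0],[[-0.5,0,0],0],[[-0.5,0,0],0],[[-0.5,0,0],0],[[-0.5,0,0],0],[[-0.4,0,0],0],[[-0.4,0,0],0],[[0,0,0],0],[[0,0,0],0]], "gripper": 1.25}}

```text
clock: 18.87
eef_pos: [592.2, 287.6, 25.6]
tool_rot: [[-0.199, 0.98, -0.0], [0.98, 0.199, -0.001], [-0.001, -0.0, -1.0]]
contact_force: [0.8, -0.1, -0.2]
width: 13.2
grasp_force: 33.0
```

Run:
```python
from h import *
print(pose())
C=np.array([602,253,0]);u=np.array([.2006,-.9797,0]);n=np.array([-.9797,-.2006,0])
P=pose()[1]-C; print("u,n",P@u,P@n)
T,_=snap("top");S,_=snap("scene"); print(tilt(S)); cv2.imwrite("pics/c6.png",np.hstack([cv2.resize(T[170:270,150:280],(400,308)),cv2.resize(S[260:340,360:480],(400,308))]))
```

```text
(18.8667, array([592.2, 287.6,  25.6]), np.float64(11.5), 13.2, 33.0, array([ 0.8, -0.1, -0.2]))
u,n -35.863500000000016 2.6602999999999515
(443, 'tilt', np.float32(-80.3), 'axis above TCP', np.float32(152.1), 'extent', np.float32(-32.0), np.float32(74.0))
```

View pics/c6.png

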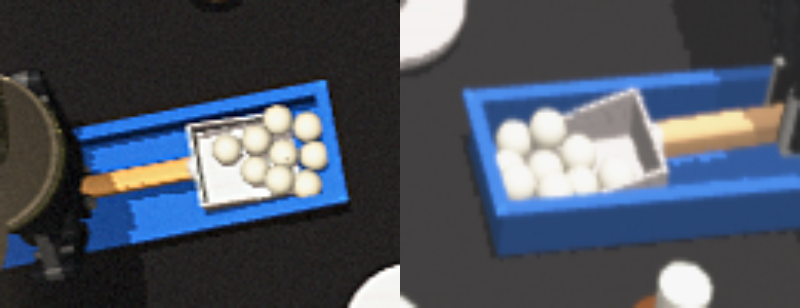

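Request:
{"name": "play_rows", "arguments": {"motion": [[[-0.3,0,0],0],[[-0.3,0,0],0],[[-0.3,0,0],0],[[-0.3,0,0],0],[[-0.3,0,0],0],[[-0.2,0,0],0],[[0,0,0],0],[[0,0,0],0]]}}

```text
clock: 19.63
eef_pos: [594.8, 275.3, 26.2]
tool_rot: [[-0.203, 0.979, -0.0], [0.979, 0.203, 0.004], [0.004, 0.001, -1.0]]
contact_force: [-1.5, 9.4, 2.1]
width: 13.2
grasp_force: 33.2
```

Run:
```python
from h import *
print(pose())
C=np.array([602,253,0]);u=np.array([.2006,-.9797,0]);n=np.array([-.9797,-.2006,0])
P=pose()[1]-C; print("u,n",P@u,P@n)
T,_=snap("top");S,_=snap("scene"); cv2.imwrite("pics/c7.png",np.hstack([cv2.resize(T[170:270,150:280],(400,308)),cv2.resize(S[260:340,360:480],(400,308))]))
```

```text
(19.6333, array([594.8, 275.3,  26.2]), np.float64(11.7), 13.2, 33.2, array([-1.5,  9.4,  2.1]))
u,n -23.29163000000002 2.580460000000042
```

View pics/c7.png

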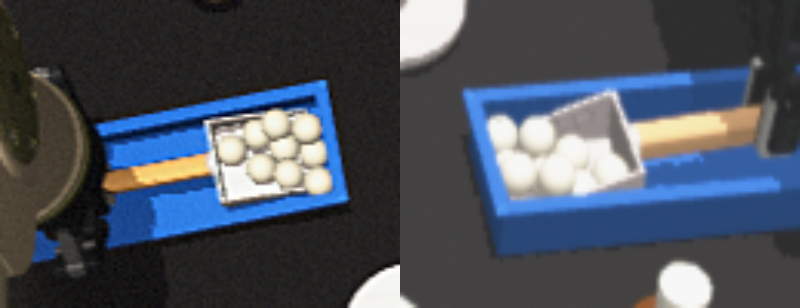

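Request:
{"name": "play_rows", "arguments": {"motion": [[[0.4,0,0.3],0],[[0.2,0,0.3],0],[[0,0,0.3],0],[[0,0,0.2],0],[[0,0,0],0],[[-0.3,0.15,0],0],[[-0.2,-0.3,0],0],[[-0.2,0.3,0],0],[[-0.2,-0.15,0],0],[[0,0,0],0],[[0,0,0],0]]}}

```text
clock: 20.65
eef_pos: [595.4, 275.4, 15.7]
tool_rot: [[-0.205, 0.979, 0.001], [0.979, 0.205, 0.007], [0.007, 0.002, -1.0]]
contact_force: [-0.6, 14.9, 4.0]
width: 13.4
grasp_force: 33.6
```

Run:
```python
from h import *
print(pose())
C=np.array([602,253,0]);u=np.array([.2006,-.9797,0]);n=np.array([-.9797,-.2006,0])
P=pose()[1]-C; print("u,n",P@u,P@n)
T,_=snap("top");S,_=snap("scene"); cv2.imwrite("pics/c8.png",np.hstack([cv2.resize(T[170:270,150:280],(400,308)),cv2.resize(S[260:340,360:480],(400,308))]))
```

```text
(20.65, array([595.4, 275.4,  15.7]), np.float64(11.8), 13.4, 33.6, array([-0.6, 14.9,  4. ]))
u,n -23.269239999999982 1.972580000000027
```

View pics/c8.png

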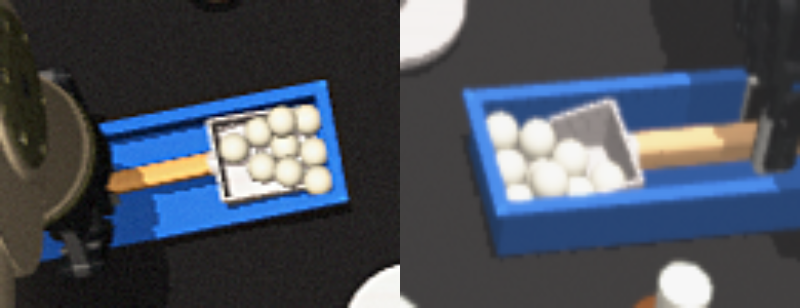

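Request:
{"name": "play_rows", "arguments": {"motion": [[[0.3,0,0],0],[[0.1,0,0.3],0],[[0,0,0.3],0],[[0,0,0.3],0],[[0,0,0.2],0],[[0,0,0],0],[[0,0,0],0]]}}

```text
clock: 21.33
eef_pos: [595.3, 276.7, 4.8]
tool_rot: [[-0.203, 0.979, 0.001], [0.979, 0.203, 0.004], [0.004, 0.002, -1.0]]
contact_force: [-0.8, 10.3, 6.7]
width: 13.0
grasp_force: 34.6
```

Request:
{"name": "play_rows", "arguments": {"motion": [[[0,0,0],0],[[0,0,0],0],[[0,0,0],0],[[0,0,0],0],[[0.2,0,-0.3],0],[[0.2,0,-0.5],0],[[0,0,-0.8],0],[[0,0,-1],0],[[0,0,-1],0],[[0,0,-1],0],[[0,0,-1],0],[[0,0,0],0]], "gripper": 0.5, "grip_force": 90}}

```text
clock: 22.33
eef_pos: [596.0, 276.9, 63.0]
tool_rot: [[-0.2, 0.98, 0.004], [0.98, 0.2, 0.001], [0.001, 0.004, -1.0]]
contact_force: [0.7, 0.3, -3.4]
width: 11.7
grasp_force: 88.4
```

```bash
cat >> h.py <<'E'
C=np.array([602,253,0]);U=np.array([.2006,-.9797,0]);N=np.array([-.9797,-.2006,0])
def pic(name):
    T,_=snap("top");S,_=snap("scene")
    cv2.imwrite(f"pics/{name}.png",np.hstack([cv2.resize(T[170:280,140:390],(455,200)),cv2.resize(S[230:350,240:490],(335,161))]) if 0 else np.vstack([cv2.resize(T[120:260,140:400],(520,280)),cv2.resize(S[230:340,240:490],(520,229))]))
    return T,S
def balls(T=None,z=13):
    if T is None: T=snap("top")[0]
    m=cv2.inRange(cv2.cvtColor(T,cv2.COLOR_BGR2HSV),(0,0,120),(40,110,255))
    r=[]
    for a,c,k in blobs(m,15):
        p=onz("top",*c,z)-C
        if abs(p@U)<135 and abs(p@N)<45: r.append((int(a),round(p@U),round(p@N)))
    return r
E
python3 - <<'E'
from h import *
print(pose()); T,S=pic("c9"); print(tilt(S)); print(balls(T))
E
```

```text
(22.3333, array([596. , 276.9,  63. ]), np.float64(11.5), 11.7, 88.4, array([ 0.7,  0.3, -3.4]))
(293, 'tilt', np.float32(5.4), 'axis above TCP', np.float32(10.1), 'extent', np.float32(-33.0), np.float32(72.0))
[(968, 79, -9)]
```

View pics/c9.png

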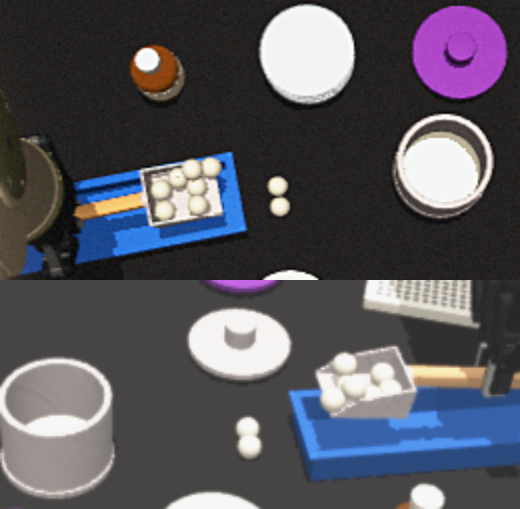

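```bash
cat >> h.py <<'E'
def loose(T=None):
    if T is None: T=snap("top")[0]
    m=cv2.inRange(cv2.cvtColor(T,cv2.COLOR_BGR2HSV),(0,0,120),(40,110,255));r=[]
    for a,c,k in blobs(m,15):
        if a<160:
            p=onz("top",*c,10); 
            if 300<p[0]<900 and -450<p[1]<450: r.append((int(a),p[:2].round(1)))
    return r
E
python3 - <<'E'
from h import *
for i in range(6): 
    r=loose()
    if i in(0,5): print(arm.get_obs()["clock"],r)
E
```

```text
22.4833 [(45, array([ 777.5, -324.7])), (35, array([761.3, 222.5])), (22, array([ 745.9, -267.4])), (37, array([721.9,  54.7])), (137, array([675.4, -92.1])), (71, array([634.2,  77.2])), (17, array([614.8, -52.1])), (74, array([613.6,  76.2])), (16, array([391.3, 325. ])), (33, array([ 365.3, -398.9])), (45, array([ 335.8, -301.5])), (15, array([ 312.1, -279.9])), (19, array([ 302.9, -335. ])), (16, array([ 308.3, -386.2]))]
22.7333 [(45, array([ 777.5, -324.7])), (31, array([759.9, 223. ])), (22, array([ 745.9, -267.4])), (15, array([720.5,  49.7])), (70, array([634.5,  74.9])), (31, array([616.1, 216.5])), (17, array([614.8, -52.1])), (72, array([613.6,  74.8])), (16, array([588.6, 322.3])), (23, array([ 366.6, -400.8])), (15, array([ 358.1, -403.4])), (153, array([ 331.9, -411.4])), (23, array([ 330.1, -284.3])), (15, array([ 308.1, -390. ]))]
```

Request:
{"name": "play_rows", "arguments": {"motion": [[[0,0,-0.3],0],[[0,0,-0.6],0],[[0,0,-0.8],0],[[0,0,-0.8],0],[[0,0,-0.8],0],[[0,0,-0.8],0],[[0,0,-0.8],0],[[0,0,-0.8],0],[[0,0,-0.5],0],[[0,0,-0.3],0],[[0,0,0],0]]}}

```text
clock: 23.65
eef_pos: [594.7, 277.3, 125.6]
tool_rot: [[-0.201, 0.98, 0.001], [0.98, 0.201, 0.001], [0.0, 0.001, -1.0]]
contact_force: [0.7, -0.3, -3.5]
width: 11.3
grasp_force: 88.3
```

Request:
{"name": "play_rows", "arguments": {"motion": [[[-0.15,-0.04,0],0],[[-0.3,-0.09,0],0],[[-0.45,-0.13,0],0],[[-0.6,-0.17,0],0],[[-0.63,-0.185,0],0],[[-0.63,-0.185,0],0],[[-0.63,-0.185,0],0],[[-0.63,-0.185,0],0],[[-0.63,-0.185,0],0],[[-0.63,-0.185,0],0],[[-0.63,-0.185,0],0],[[-0.63,-0.185,0],0]]}}

```text
clock: 24.65
eef_pos: [588.7, 208.5, 124.8]
tool_rot: [[-0.2, 0.98, -0.0], [0.98, 0.2, -0.0], [0.0, -0.0, -1.0]]
contact_force: [0.2, 0.5, -3.1]
width: 11.3
grasp_force: 88.3
```

Request:
{"name": "play_rows", "arguments": {"motion": [[[-0.63,-0.185,0],0],[[-0.63,-0.185,0],0],[[-0.63,-0.185,0],0],[[-0.63,-0.185,0],0],[[-0.63,-0.185,0],0],[[-0.63,-0.185,0],0],[[-0.63,-0.185,0],0],[[-0.63,-0.185,0],0],[[-0.63,-0.185,0],0],[[-0.63,-0.185,0],0],[[-0.63,-0.185,0],0],[[-0.63,-0.185,0],0]]}}

```text
clock: 25.65
eef_pos: [582.0, 130.1, 124.8]
tool_rot: [[-0.2, 0.98, -0.0], [0.98, 0.2, -0.0], [-0.0, -0.0, -1.0]]
contact_force: [-1.0, 0.8, -2.5]
width: 11.5
grasp_force: 88.3
```

Run:
```python
from h import *
print(pose()); T,S=snap("top")[0],snap("scene")[0]; print(tilt(S)); print(loose(T)); print(balls(T))
cv2.imwrite("pics/x1.png",T);cv2.imwrite("pics/x1s.png",S)
# jar: bore floor/rim circle in the top view
g=cv2.cvtColor(T,cv2.COLOR_BGR2GRAY)[175:275,305:405]
cs=cv2.HoughCircles(g,cv2.HOUGH_GRADIENT,1,60,param1=80,param2=15,minRadius=21,maxRadius=28); print(cs)
for q in cs[0][:2]: print("jar rim",onz("top",q[0]+305,q[1]+175,70))
```

```text
(25.65, array([582. , 130.1, 124.8]), np.float64(11.6), 11.5, 88.3, array([-1. ,  0.8, -2.5]))
(355, 'tilt', np.float32(3.9), 'axis above TCP', np.float32(9.8), 'extent', np.float32(-32.0), np.float32(71.0))
[(44, array([ 777.5, -324.9])), (18, array([763.8, 227. ])), (21, array([ 746. , -267.1])), (32, array([722.5,  47.6])), (22, array([614.7, -53.3])), (22, array([500.7,  39.2])), (43, array([ 363.2, -400.8])), (17, array([ 341.3, -318.2])), (21, array([ 330.1, -284.2])), (19, array([ 331.3, -385.4])), (18, array([ 309.1, -300.4]))]
[]
[[[55.5 29.5 24.1]]]
jar rim [641.3737822  -78.38623251  70.        ]
```

Request:
{"name": "play_rows", "arguments": {"motion": [[[-0.2,0.04,0],0],[[-0.4,0.08,0],0],[[-0.6,0.12,0],0],[[-0.7,0.14,0],0],[[-0.7,0.14,0],0],[[-0.7,0.14,0],0],[[-0.7,0.14,0],0],[[-0.7,0.14,0],0],[[-0.7,0.14,0],0],[[-0.7,0.14,0],0],[[-0.7,0.14,0],0],[[-0.6,0.12,0],0]]}}

```text
clock: 26.75
eef_pos: [611.8, 60.3, 124.8]
tool_rot: [[-0.2, 0.98, -0.0], [0.98, 0.2, -0.0], [-0.0, -0.0, -1.0]]
contact_force: [-0.4, -0.7, -3.2]
width: 12.0
grasp_force: 88.4
```

Request:
{"name": "play_rows", "arguments": {"motion": [[[-0.5,0.08,0],0],[[-0.3,0.05,0],0],[[0,0,0],0],[[0,0,0],0]]}}

```text
clock: 27.08
eef_pos: [614.3, 53.7, 124.7]
tool_rot: [[-0.2, 0.98, -0.0], [0.98, 0.2, 0.0], [0.0, -0.0, -1.0]]
contact_force: [-0.3, 0.2, -2.0]
width: 11.6
grasp_force: 88.4
```

Run:
```python
from h import *
print(pose()); T,S=snap("top")[0],snap("scene")[0]; print(tilt(S)); print(loose(T)); print(balls(T))
cv2.imwrite("pics/x2.png",T);cv2.imwrite("pics/x2s.png",S)
g=cv2.cvtColor(S,cv2.COLOR_BGR2GRAY)
J=np.array([641,-78,70]);print("jar px",proj("scene",J),proj("top",J))
cs=cv2.HoughCircles(cv2.cvtColor(T,cv2.COLOR_BGR2GRAY)[155:255,305:405],cv2.HOUGH_GRADIENT,1,60,param1=80,param2=15,minRadius=21,maxRadius=28)
if cs is not None: print("jar rim",onz("top",cs[0][0][0]+305,cs[0][0][1]+155,70))
```

```text
(27.0833, array([614.3,  53.7, 124.7]), np.float64(11.6), 11.6, 88.4, array([-0.3,  0.2, -2. ]))
(358, 'tilt', np.float32(2.2), 'axis above TCP', np.float32(10.5), 'extent', np.float32(-31.0), np.float32(72.0))
[(45, array([ 777.5, -324.7])), (22, array([766.1, 225.1])), (22, array([ 745.9, -267.4])), (65, array([594. , -19.1])), (18, array([429. , 292.3])), (16, array([412.2, 281.7])), (16, array([391.3, 325. ])), (17, array([385.6, 309.6])), (20, array([386.4, 263.1])), (17, array([360.9, 253.9])), (52, array([ 351.2, -349.7])), (23, array([ 302., -341.])), (17, array([ 303.8, -388.5]))]
[]
jar px [268.80639414 281.57634658] [360.29743548 204.69305389]
jar rim [649.08129425 -78.38248342  70.        ]
```

Request:
{"name": "play_rows", "arguments": {"motion": [[[0,0,0],0],[[0,0,0],0],[[0,0,0],0]], "gripper": 1.34}}

```text
clock: 27.43
eef_pos: [614.3, 54.0, 124.8]
tool_rot: [[-0.201, 0.98, -0.0], [0.98, 0.201, 0.0], [0.0, -0.0, -1.0]]
contact_force: [0.2, -0.0, -2.6]
width: 13.4
grasp_force: 20.3
```

Request:
{"name": "play_rows", "arguments": {"motion": [[[0,0,0],0],[[0,0,0],0],[[0,0,0],0]], "gripper": 1.365}}

```text
clock: 27.68
eef_pos: [614.4, 53.6, 124.9]
tool_rot: [[-0.201, 0.98, 0.0], [0.98, 0.201, -0.0], [-0.0, 0.0, -1.0]]
contact_force: [0.4, -0.9, -1.5]
width: 13.5
grasp_force: 13.2
```

Request:
{"name": "play_rows", "arguments": {"motion": [[[0,0,0],0],[[0,0,0],0],[[0,0,0],0],[[0,0,0],0]], "gripper": 1.38}}

```text
clock: 28.02
eef_pos: [614.5, 53.6, 124.9]
tool_rot: [[-0.2, 0.98, 0.0], [0.98, 0.2, -0.0], [-0.0, 0.0, -1.0]]
contact_force: [-0.1, 0.3, -1.5]
width: 14.1
grasp_force: 8.8
```

Request:
{"name": "play_rows", "arguments": {"motion": [[[0,0,0],0],[[0,0,0],0],[[0,0,0],0],[[0,0,0],0],[[0,0,0],0],[[0,0,0],0],[[0,0,0],0],[[0,0,0],0]], "gripper": 1.39}}

```text
clock: 28.68
eef_pos: [614.3, 53.6, 124.8]
tool_rot: [[-0.201, 0.98, -0.0], [0.98, 0.201, 0.0], [0.0, -0.0, -1.0]]
contact_force: [0.3, -0.1, -0.4]
width: 14.0
grasp_force: 6.5
```

Run:
```python
from h import *
print(pose()); T,S=snap("top")[0],snap("scene")[0]; print(tilt(S)); print(loose(T)[3:6]); 
cv2.imwrite("pics/x3.png",np.vstack([cv2.resize(T[120:260,140:400],(520,280)),cv2.resize(S[230:340,240:490],(520,229))]))
```

```text
(28.6833, array([614.3,  53.6, 124.8]), np.float64(11.6), 14.0, 6.5, array([ 0.3, -0.1, -0.4]))
(336, 'tilt', np.float32(-21.0), 'axis above TCP', np.float32(7.8), 'extent', np.float32(-33.0), np.float32(68.0))
[(65, array([593.8, -19.2])), (19, array([386.6, 263.4])), (23, array([ 352.5, -353.5]))]
```

View pics/x3.png

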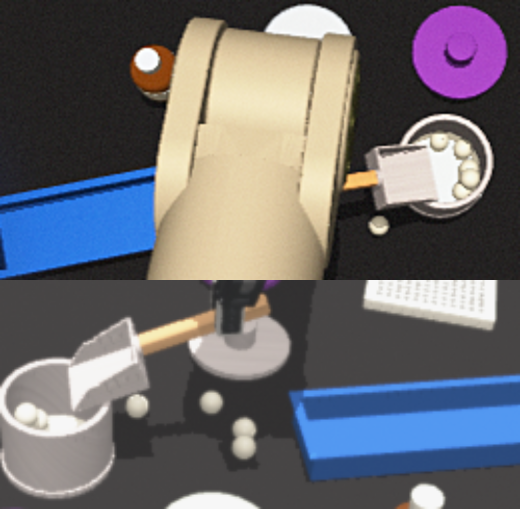

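Request:
{"name": "play_rows", "arguments": {"motion": [[[0,0,0],0],[[0,0,0],0],[[0,0,0],0],[[0,0,-1],0],[[0,0,-2],0],[[0,0,-2],0],[[0,0,-1],0],[[0,0,0],0]], "gripper": 1.2, "grip_force": 60}}

```text
clock: 29.45
eef_pos: [615.8, 53.4, 187.9]
tool_rot: [[-0.2, 0.98, 0.005], [0.98, 0.2, 0.001], [-0.0, 0.005, -1.0]]
contact_force: [0.9, -0.3, -1.1]
width: 12.9
grasp_force: 42.4
```

Request:
{"name": "play_rows", "arguments": {"motion": [[[-0.2,-1.75,0],0],[[-0.2,-1.75,0],0],[[-0.2,-1.75,0],0],[[-0.2,-1.75,0],0],[[-0.2,-1.75,0],0],[[-0.2,-1.75,0],0],[[-0.2,-1.75,0],0],[[-0.2,-1.75,0],0],[[-0.2,-1.75,0],0],[[-0.2,-1.75,0],0],[[0,0,0],0]]}}

```text
clock: 30.37
eef_pos: [443.8, -2.3, 183.7]
tool_rot: [[-0.199, 0.98, -0.003], [0.98, 0.199, 0.001], [0.002, -0.003, -1.0]]
contact_force: [-0.5, -0.3, -1.3]
width: 13.2
grasp_force: 42.4
```

Request:
{"name": "play_rows", "arguments": {"motion": [[[0,0,2],0],[[0,0,2],0],[[0,0,2],0],[[0,0,2],0],[[0,0,0],0],[[0,0,0],0]]}}

```text
clock: 30.87
eef_pos: [446.0, -1.3, 104.0]
tool_rot: [[-0.2, 0.98, -0.003], [0.98, 0.2, -0.001], [-0.001, -0.003, -1.0]]
contact_force: [0.8, 0.1, 0.3]
width: 13.0
grasp_force: 42.4
```

Request:
{"name": "play_rows", "arguments": {"motion": [[[0,0,0],0],[[0,0,0],0],[[0,0,0],0],[[0,0,0],0],[[0,0,0],0],[[0,0,0],0]], "gripper": 1.395}}

```text
clock: 31.37
eef_pos: [447.4, -0.6, 105.4]
tool_rot: [[-0.201, 0.98, 0.001], [0.98, 0.201, 0.001], [0.001, 0.001, -1.0]]
contact_force: [-0.0, 1.4, 2.3]
width: 14.2
grasp_force: 2.1
```

Request:
{"name": "play_rows", "arguments": {"motion": [[[0,0,0],0],[[0,0,0],0],[[0,0,0],0],[[0,0,0],0]], "gripper": 1.2}}

```text
clock: 31.7
eef_pos: [447.3, -0.5, 105.2]
tool_rot: [[-0.201, 0.98, 0.001], [0.98, 0.201, 0.001], [0.0, 0.001, -1.0]]
contact_force: [0.4, 4.1, 5.8]
width: 12.6
grasp_force: 42.2
```

Run:
```python
from h import *
print(pose()); T,S=snap("top","y1")[0],snap("scene","y1s")[0]; print(tilt(S)); print(loose(T)); print("tray",balls(T))
m=cv2.inRange(cv2.cvtColor(S,cv2.COLOR_BGR2HSV),(0,0,120),(40,110,255))
for a,c,k in blobs(m,15):
    if a<200:
        p=onz("scene",*c,10)
        if 540<p[0]<720 and -200<p[1]<140: print("scene",a,c.round(0),p[:2].round(0))
cs=cv2.HoughCircles(cv2.cvtColor(T,cv2.COLOR_BGR2GRAY)[155:255,305:405],cv2.HOUGH_GRADIENT,1,60,param1=80,param2=15,minRadius=21,maxRadius=28)
if cs is not None: print("jar rim",cs[0][0],onz("top",cs[0][0][0]+305,cs[0][0][1]+155,70))
```

```text
(31.7, array([447.3,  -0.5, 105.2]), np.float64(11.6), 12.6, 42.2, array([0.4, 4.1, 5.8]))
(277, 'tilt', np.float32(-41.7), 'axis above TCP', np.float32(4.2), 'extent', np.float32(-29.0), np.float32(54.0))
[(45, array([ 777.5, -324.7])), (33, array([761.6, 222.5])), (22, array([ 745.9, -267.3])), (22, array([722.9,  44.1])), (70, array([634.5,  74.9])), (74, array([613.7,  74.9])), (15, array([613.4, -53.6])), (68, array([594.2, -19.2])), (71, array([582.2,  45.7])), (101, array([429.8, 261.1])), (20, array([408.1, 231.5])), (21, array([399.4, 256.1])), (20, array([377.4, 287.6])), (89, array([350.2, 268.4])), (27, array([ 337.9, -306.6])), (18, array([ 309.6, -297. ])), (15, array([ 308.8, -388.1])), (15, array([ 307. , -416.9]))]
tray []
scene 98 [341. 288.] [581.  45.]
scene 101 [305. 290.] [593. -20.]
scene 194 [357. 305.] [623.  75.]
jar rim [56.5 50.5 25.2] [639.45822873 -80.29450828  70.        ]
```

Request:
{"name": "play_rows", "arguments": {"motion": [[[0,0,0],0],[[0,0,-0.4],0],[[0,0,-0.4],0],[[0,0,-0.5],0],[[0,0,-0.5],0],[[0,0,0],0],[[0,0,0],0]], "gripper": 1.393}}

```text
clock: 32.38
eef_pos: [447.3, -0.7, 123.4]
tool_rot: [[-0.201, 0.98, 0.001], [0.98, 0.201, 0.001], [0.001, 0.001, -1.0]]
contact_force: [-0.3, 2.8, 3.0]
width: 14.2
grasp_force: 2.9
```

Request:
{"name": "play_rows", "arguments": {"motion": [[[0,0,0],0],[[0,0,0],0],[[0,0,-1],0],[[0,0,-2],0],[[0,0,-2],0],[[0,0,-1],0],[[0,0,0],6.65],[[0,0,0],6.65],[[0,0,0],6.65],[[0,0,0],6.65],[[0,0,0],0],[[0,0,0],0]], "gripper": 1.2}}

```text
clock: 33.38
eef_pos: [446.7, -1.2, 182.7]
tool_rot: [[0.256, 0.967, -0.0], [0.967, -0.256, -0.0], [-0.0, -0.0, -1.0]]
contact_force: [-0.0, 0.7, -1.3]
width: 12.6
grasp_force: 42.9
```

Run:
```python
from h import *
print(pose()); print(tilt()); print(go([640,135,140],-15))
```

```text
(33.3833, array([446.7,  -1.2, 182.7]), np.float64(-14.8), 12.6, 42.9, array([-0. ,  0.7, -1.3]))
(262, 'tilt', np.float32(-54.3), 'axis above TCP', np.float32(1.0), 'extent', np.float32(-25.0), np.float32(44.0))
(array([18.1 , 15.2 ,  4.27]), np.float64(0.20231692950117974))
```

Request:
{"name": "play_rows", "arguments": {"motion": [[[2.26,1.9,0],0],[[2.26,1.9,0],0],[[2.26,1.9,0],0],[[2.26,1.9,0],0],[[2.26,1.9,0],0],[[2.26,1.9,0],0],[[2.26,1.9,0],0],[[2.26,1.9,0],0],[[0,0,0],0],[[0,0,2],0],[[0,0,2],0],[[0,0,0],0]]}}

```text
clock: 34.43
eef_pos: [638.9, 134.1, 138.8]
tool_rot: [[0.256, 0.967, -0.005], [0.967, -0.256, -0.002], [-0.003, -0.005, -1.0]]
contact_force: [-1.0, -0.6, -0.2]
width: 12.9
grasp_force: 42.8
```

Run:
```python
from h import *
print(pose()); T,S=snap("top")[0],snap("scene")[0]; cv2.imwrite("pics/z1.png",S)
# lip corners: lowest white pixels of the head, in the scene picture, near expected lip
L=np.array([627,86.6,18]);print("expected lip px",proj("scene",L))
m=cv2.inRange(cv2.cvtColor(S,cv2.COLOR_BGR2HSV),(0,0,110),(179,110,255))
for a,c,k in blobs(m,15):
    p=onz("scene",*c,10)
    if 540<p[0]<740 and -60<p[1]<160:
        v,u=np.nonzero(k); print(a,c.round(0),p[:2].round(0),u.min(),u.max(),v.min(),v.max())
```

```text
(34.4333, array([638.9, 134.1, 138.8]), np.float64(-14.8), 12.9, 42.8, array([-1. , -0.6, -0.2]))
expected lip px [363.84840995 304.25830806]
102 [341. 288.] [581.  45.] 336 347 283 293
107 [305. 290.] [592. -20.] 300 311 284 295
```

```bash
cat >> h.py <<'E'
def cloud(n):
    p,d=vision.capture(n);c=vision.calibration(n);K=c["intrinsics"]
    v,u=np.nonzero(d>0);z=d[v,u]
    q=np.c_[(u-K[0,2])/K[0,0]*z,-(v-K[1,2])/K[1,1]*z,-z]
    return q@c["orientation"].T+c["eye"],p[v,u]
def scoopcloud(ns=("scene","top")):
    """points about the scoop as (ahead of TCP, across, world z, colour)"""
    o=arm.get_obs();R=o["tool_rot"];P=o["eef_pos"];r=[]
    for n in ns:
        q,c=cloud(n);d=q-P;a=-d@R[:,0];b=d@R[:,1]
        k=(a>5)&(a<190)&(abs(b)<45)&(q[:,2]>-5);r.append(np.c_[a,b,q[:,2],c][k])
    return np.vstack(r)
E
python3 - <<'E'
from h import *
r=scoopcloud(); g=r[:,3:6]; w=(g.min(1)>80)
r=r[w]
for z in range(4,140,8):
    s=r[(r[:,2]>=z)&(r[:,2]<z+8)]
    if len(s)>4: print(z,len(s),"a",np.percentile(s[:,0],[2,50,98]).round(0),"b",np.percentile(s[:,1],[2,50,98]).round(0))
E
```

```text
4 96 a [ 54. 151. 189.] b [-28.   8.  45.]
12 329 a [ 56. 103. 168.] b [-40.  -9.  18.]
20 112 a [ 63.  69. 188.] b [-36.  -4.  30.]
28 116 a [ 56.  63. 188.] b [-24.  12.  33.]
36 134 a [ 52.  58. 187.] b [-27.  14.  35.]
44 156 a [ 48.  55. 188.] b [-26.  21.  38.]
52 98 a [ 42.  62. 188.] b [-27.  27.  41.]
60 119 a [ 36.  61. 189.] b [-26.  27.  42.]
68 245 a [ 28.  52. 188.] b [-26.  26.  44.]
76 250 a [30. 37. 57.] b [-26.  11.  28.]
84 259 a [39. 48. 54.] b [-26.   9.  28.]
92 85 a [31. 47. 53.] b [-19.   5.  20.]
100 56 a [26. 38. 44.] b [-3.  6.  8.]
108 51 a [20. 31. 38.] b [-3.  6.  9.]
116 51 a [13. 23. 31.] b [-2.  6.  9.]
124 45 a [ 8. 18. 25.] b [-3.  6.  8.]
132 35 a [ 5. 13. 19.] b [-3.  6.  8.]
```

Request:
{"name": "play_rows", "arguments": {"motion": [[[0,0,-1.0],0],[[0,0,-0.5],0],[[0.6,0,0],0],[[0.6,0,0],0],[[0.5,0,0],0],[[0,0,0],0],[[0,0,1],0],[[0,0,1],0],[[0,0,0.6],0],[[0,0,0.4],0],[[0,0,0],0],[[0,0,0],0]]}}

```text
clock: 35.63
eef_pos: [644.8, 150.3, 127.3]
tool_rot: [[0.26, 0.966, -0.001], [0.966, -0.26, -0.0], [-0.001, -0.001, -1.0]]
contact_force: [0.2, -0.3, -1.2]
width: 13.1
grasp_force: 42.7
```

Run:
```python
from h import *
print(pose()); print(loose())
```

```text
(35.6333, array([644.8, 150.3, 127.3]), np.float64(-15.1), 13.1, 42.7, array([ 0.2, -0.3, -1.2]))
[(44, array([ 777.5, -324.9])), (21, array([ 746. , -267.1])), (37, array([722.9,  50.1])), (72, array([632.5,  70.5])), (70, array([611.5,  72.6])), (67, array([594.2, -19.4])), (69, array([582.2,  45.5])), (22, array([412.2, 195.3])), (17, array([ 354.7, -364.1])), (16, array([ 341.3, -317.5])), (34, array([ 332., -399.])), (31, array([ 321.5, -279.7])), (21, array([ 305.5, -418.8])), (15, array([ 300.8, -314.7]))]
```

Request:
{"name": "play_rows", "arguments": {"motion": [[[0,0,0.2],0],[[0,0,0.15],0],[[-0.2,0,0],0],[[-0.4,0,0],0],[[-0.4,0,0],0],[[-0.4,0,0],0],[[-0.4,0,0],0],[[-0.4,0,0],0],[[-0.4,0,0],0],[[-0.4,0,0],0],[[-0.4,0,0],0],[[-0.4,0,0],0]]}}

```text
clock: 36.68
eef_pos: [635.0, 113.4, 124.3]
tool_rot: [[0.259, 0.966, -0.0], [0.966, -0.259, -0.0], [-0.0, -0.0, -1.0]]
contact_force: [-0.4, 0.1, -1.4]
width: 13.1
grasp_force: 42.7
```

Request:
{"name": "play_rows", "arguments": {"motion": [[[-0.4,0,0],0],[[-0.4,0,0],0],[[-0.3,0,0],0],[[-0.3,0,0],0],[[-0.3,0,0],0],[[-0.2,0,0],0],[[-0.2,0,0],0],[[-0.2,0,0],0],[[-0.1,0,0],0],[[-0.1,0,0],0],[[0,0,0],0],[[0,0,0],0]]}}

```text
clock: 37.68
eef_pos: [628.7, 89.8, 124.3]
tool_rot: [[0.259, 0.966, -0.0], [0.966, -0.259, 0.0], [0.0, -0.0, -1.0]]
contact_force: [0.4, 1.2, -1.0]
width: 12.6
grasp_force: 42.6
```

Run:
```python
from h import *
print(pose()); T,S=snap("top")[0],snap("scene")[0]
for a,p in loose(T):
    if 540<p[0]<700 and -100<p[1]<130: print("top",a,p)
m=cv2.inRange(cv2.cvtColor(S,cv2.COLOR_BGR2HSV),(0,0,120),(40,110,255))
for a,c,k in blobs(m,15):
    p=onz("scene",*c,10)
    if a<300 and 540<p[0]<700 and -100<p[1]<130: print("scene",a,c.round(0),p[:2].round(0))
```

```text
(37.6833, array([628.7,  89.8, 124.3]), np.float64(-15.0), 12.6, 42.6, array([ 0.4,  1.2, -1. ]))
top 19 [611.4 -57.1]
top 69 [594.2 -19.2]
top 69 [575.8  39.7]
scene 101 [305. 290.] [593. -20.]
```

Request:
{"name": "play_rows", "arguments": {"motion": [[[0,0,-1],0],[[0,0,-2],0],[[0,0,-2],0],[[0,0,-1],0],[[0,0,0],-6],[[0,0,0],-6],[[0,0,0],-6],[[0,0,0],-6],[[0,0,0],-6],[[0,0,0],0]]}}

```text
clock: 38.62
eef_pos: [628.7, 89.6, 184.6]
tool_rot: [[-0.263, 0.965, 0.0], [0.965, 0.263, 0.0], [0.0, 0.0, -1.0]]
contact_force: [-0.1, -0.7, -1.3]
width: 12.4
grasp_force: 42.7
```

Run:
```python
from h import *
print(pose(),go([447,0,127],15)); T,S=snap("top")[0],snap("scene")[0]
for a,p in loose(T):
    if 540<p[0]<700 and -100<p[1]<130: print("top",a,p)
m=cv2.inRange(cv2.cvtColor(S,cv2.COLOR_BGR2HSV),(0,0,120),(40,110,255))
for a,c,k in blobs(m,15):
    p=onz("scene",*c,10)
    if a<300 and 540<p[0]<700 and -100<p[1]<130: print("scene",a,c.round(0),p[:2].round(0))
```

```text
(38.6167, array([628.7,  89.6, 184.6]), np.float64(15.2), 12.4, 42.7, array([-0.1, -0.7, -1.3])) (array([ -3.87, -19.89,   5.76]), np.float64(0.24025721945999123))
top 70 [614.7   5.7]
top 15 [613.4 -53.6]
top 69 [594.4  11.5]
top 68 [594.2 -19.2]
top 73 [572.   40.6]
scene 103 [305. 290.] [593. -20.]
```

Request:
{"name": "play_rows", "arguments": {"motion": [[[-0.48,-2.49,0],0],[[-0.48,-2.49,0],0],[[-0.48,-2.49,0],0],[[-0.48,-2.49,0],0],[[-0.48,-2.49,0],0],[[-0.48,-2.49,0],0],[[-0.48,-2.49,0],0],[[-0.48,-2.49,0],0],[[0,0,2],0],[[0,0,2],0],[[0,0,1.7],0],[[0,0,0],0]]}}

```text
clock: 39.72
eef_pos: [444.0, 1.0, 124.9]
tool_rot: [[-0.255, 0.967, -0.004], [0.967, 0.255, -0.0], [0.001, -0.004, -1.0]]
contact_force: [-1.3, -0.1, -1.7]
width: 12.8
grasp_force: 42.7
```

Request:
{"name": "play_rows", "arguments": {"motion": [[[0,0,0],0],[[0,0,0.6],0],[[0,0,0.6],0],[[0,0,0.6],0],[[0,0,0.6],0],[[0,0,0.6],0],[[0,0,0.5],0],[[0,0,0.4],0],[[0,0,0],0],[[0,0,0],0]], "gripper": 1.375}}

```text
clock: 40.55
eef_pos: [446.6, 1.1, 88.6]
tool_rot: [[-0.258, 0.966, 0.001], [0.966, 0.258, -0.0], [-0.0, 0.001, -1.0]]
contact_force: [0.2, 0.2, -0.3]
width: 13.9
grasp_force: 6.6
```

Request:
{"name": "play_rows", "arguments": {"motion": [[[0,0,0],0],[[0,0,0],0],[[0,0,0],0],[[0,0,-1],0],[[0,0,-2],0],[[0,0,-2],0],[[0,0,-2],0],[[0,0,0],0],[[0,0,0],0]], "gripper": 1.25}}

```text
clock: 41.3
eef_pos: [446.7, 1.1, 159.5]
tool_rot: [[-0.258, 0.966, 0.002], [0.966, 0.258, 0.001], [0.0, 0.002, -1.0]]
contact_force: [0.2, 0.6, -1.7]
width: 12.9
grasp_force: 27.9
```

Run:
```python
from h import *
print(pose(),tilt())
J=np.array([640.5,-79,0]);D=np.array([.259,-.966,0]);Q=np.array([.966,.259,0])
print(go(J-144*D-22*Q-104*D+[0,0,150],15))
r=scoopcloud();w=(r[:,3:6].min(1)>80);r=r[w]
for z in range(40,150,10):
    s=r[(r[:,2]>=z)&(r[:,2]<z+10)]
    if len(s)>4: print(z,len(s),"a",np.percentile(s[:,0],[2,50,98]).round(0),"b",np.percentile(s[:,1],[2,50,98]).round(0))
```

```text
(41.3, array([446.7,   1.1, 159.5]), np.float64(14.9), 12.9, 27.9, array([ 0.2,  0.6, -1.7])) (349, 'tilt', np.float32(-40.5), 'axis above TCP', np.float32(0.7), 'extent', np.float32(-49.0), np.float32(37.0))
(array([12.04, 14.5 ,  0.85]), np.float64(-0.045737202189670256))
70 84 a [64. 71. 75.] b [-28.  -9.  28.]
80 100 a [52. 62. 72.] b [-29. -17.  28.]
90 139 a [41. 56. 72.] b [-28. -16.  29.]
100 136 a [31. 51. 68.] b [-28.  25.  29.]
110 144 a [25. 44. 60.] b [-29.  24.  29.]
120 93 a [32. 41. 53.] b [-28.  21.  28.]
130 98 a [20. 39. 46.] b [-25.   5.  26.]
140 66 a [ 9. 24. 34.] b [-5.  5.  9.]
```

Request:
{"name": "play_rows", "arguments": {"motion": [[[0.745,1.208,0],0],[[0.745,1.208,0],0],[[0.745,1.208,0],0],[[0.745,1.208,0],0],[[0.745,1.208,0],0],[[0.745,1.208,0],0],[[0.745,1.208,0],0],[[0.745,1.208,0],0],[[0.745,1.208,0],0],[[0.745,1.208,0],0],[[0.745,1.208,0],0],[[0.745,1.208,0],0]]}}

```text
clock: 42.45
eef_pos: [562.7, 125.2, 156.7]
tool_rot: [[-0.258, 0.966, -0.003], [0.966, 0.258, -0.001], [-0.001, -0.003, -1.0]]
contact_force: [0.3, -1.0, -0.9]
width: 13.2
grasp_force: 27.8
```

Request:
{"name": "play_rows", "arguments": {"motion": [[[0,0,2],0],[[0,0,2],0],[[0,0,1.5],0],[[0,0,0.8],0],[[0,0,0],0],[[0,0,0],0]]}}

```text
clock: 42.95
eef_pos: [562.7, 124.7, 94.8]
tool_rot: [[-0.258, 0.966, -0.001], [0.966, 0.258, -0.001], [-0.001, -0.002, -1.0]]
contact_force: [0.2, -0.0, -0.9]
width: 12.7
grasp_force: 27.8
```

```bash
cat >> h.py <<'E'
J=np.array([640.5,-79,0]);D=np.array([.259,-.966,0]);Q=np.array([.966,.259,0])
def rel(p): p=np.r_[p[:2],0]-J; return round(p@D),round(p@Q)
def where():
    T,S=snap("top")[0],snap("scene")[0]
    print("TCP rel",rel(pose()[1]))
    for a,p in loose(T):
        if 540<p[0]<720 and -140<p[1]<130 and a>40: print("top",a,p,rel(p))
    m=cv2.inRange(cv2.cvtColor(S,cv2.COLOR_BGR2HSV),(0,0,120),(40,110,255))
    for a,c,k in blobs(m,15):
        p=onz("scene",*c,10)
        if 70<a<140 and 540<p[0]<720 and -140<p[1]<130: print("scene",a,c.round(0),rel(p))
    return T,S
def prof(zs):
    r=scoopcloud();r=r[r[:,3:6].min(1)>80]
    for z in zs:
        s=r[(r[:,2]>=z)&(r[:,2]<z+(zs[1]-zs[0]))]
        if len(s)>4: print(z,len(s),"a",np.percentile(s[:,0],[2,50,98]).round(0),"b",np.percentile(s[:,1],[2,50,98]).round(0))
E
python3 - <<'E'
from h import *
print(pose());where();prof(range(0,70,8))
E
```

```text
(42.95, array([562.7, 124.7,  94.8]), np.float64(15.0), 12.7, 27.8, array([ 0.2, -0. , -0.9]))
TCP rel (-217, -21)
top 69 [614.7   5.7] (-89, -3)
top 69 [594.4  11.5] (-99, -21)
top 68 [594.2 -19.3] (-70, -29)
scene 101 [305. 290.] (-69, -31)
0 167 a [ 13. 120. 189.] b [-43.  -3.  43.]
8 646 a [ 10.  72. 177.] b [-44.  -7.  29.]
16 673 a [ 32.  85. 153.] b [-42.  -4.  27.]
24 299 a [ 15.  53. 186.] b [-27.  -4.  40.]
32 249 a [ 13.  46. 187.] b [-28.   4.  42.]
40 166 a [ 29.  51. 188.] b [-28.  13.  41.]
48 198 a [ 25.  40. 188.] b [-27.  14.  28.]
56 200 a [ 31.  39. 188.] b [-28.  13.  31.]
64 334 a [ 32.  45. 189.] b [-27.  12.  43.]
```

Request:
{"name": "play_rows", "arguments": {"motion": [[[0,0,0.4],0],[[-0.2,0,0.1],0],[[-0.3,0,0],0],[[-0.3,0,0],0],[[-0.3,0,0],0],[[-0.3,0,0],0],[[-0.3,0,0],0],[[-0.3,0,0],0],[[-0.3,0,0],0],[[-0.3,0,0],0],[[-0.2,0,0],0],[[-0.1,0,0],0]]}}

```text
clock: 44.15
eef_pos: [570.6, 96.4, 90.3]
tool_rot: [[-0.258, 0.966, -0.0], [0.966, 0.258, -0.0], [-0.0, -0.0, -1.0]]
contact_force: [0.1, 0.8, -1.6]
width: 13.2
grasp_force: 27.9
```

Request:
{"name": "play_rows", "arguments": {"motion": [[[0,0,0.4],0],[[0,0,0.5],0],[[0,0,0.5],0],[[0,0,0.5],0],[[0,0,0.5],0],[[0,0,0.5],0],[[0,0,0.5],0],[[0,0,0.5],0],[[0,0,0.5],0],[[0,0,0.3],0],[[0,0,0],0],[[0,0,0],0]]}}

```text
clock: 45.15
eef_pos: [570.4, 96.3, 42.9]
tool_rot: [[-0.258, 0.966, -0.001], [0.966, 0.258, -0.001], [-0.001, -0.001, -1.0]]
contact_force: [-0.0, 1.2, 1.2]
width: 13.0
grasp_force: 28.2
```

Run:
```python
from h import *
print(pose(),tilt());where();prof(range(0,70,8))
```

```text
(45.15, array([570.4,  96.3,  42.9]), np.float64(14.9), 13.0, 28.2, array([-0. ,  1.2,  1.2])) (343, 'tilt', np.float32(-15.1), 'axis above TCP', np.float32(1.6), 'extent', np.float32(-59.0), np.float32(43.0))
TCP rel (-187, -22)
0 713 a [ 63.  98. 188.] b [-33.   1.  42.]
8 1327 a [ 18.  85. 188.] b [-43.  -1.  40.]
16 678 a [ 33. 113. 184.] b [-39.  -4.  29.]
24 243 a [ 49.  78. 188.] b [-28.  -1.  29.]
32 218 a [ 25.  64. 186.] b [-28.   5.  28.]
40 365 a [ 12.  49. 186.] b [-27.   2.  27.]
48 156 a [ 10. 155. 188.] b [-11.  -0.  31.]
56 112 a [  9. 163. 188.] b [-13.   1.  40.]
64 290 a [ 11. 160. 188.] b [-13.   4.  43.]
```

```bash
cat >> h.py <<'E'
def hough(T=None,z=12):
    if T is None:T=snap("top")[0]
    x0,y0=310,150;g=cv2.resize(cv2.cvtColor(T[y0:250,x0-50:420],cv2.COLOR_BGR2GRAY),None,fx=4,fy=4,interpolation=cv2.INTER_CUBIC)
    cs=cv2.HoughCircles(g,cv2.HOUGH_GRADIENT,1,28,param1=120,param2=13,minRadius=16,maxRadius=24);r=[]
    for q in ([] if cs is None else cs[0]):
        p=onz("top",(q[0]+.5)/4-.5+x0-50,(q[1]+.5)/4-.5+y0,z);r.append((rel(p),round(float(q[2]),0)))
    return r
E
python3 - <<'E'
from h import *
T=snap("top","z2")[0]
for r in hough(T): print(r)
E
```

```text
((-57, -33), 18.0)
((-74, -44), 20.0)
((-73, -1), 18.0)
((32, -6), 19.0)
((-74, -21), 19.0)
((11, 36), 20.0)
((32, 24), 20.0)
((20, -15), 17.0)
```

Request:
{"name": "play_rows", "arguments": {"motion": [[[0.5,0,0],0],[[0.5,0,0],0],[[0,0.35,0],0],[[0,0.35,0],0],[[0,0.35,0],0],[[0,0.25,0],0],[[-0.3,0,0],0],[[-0.3,0,0],0],[[-0.3,0,0],0],[[-0.3,0,0],0],[[0,0,0],0]]}}

```text
clock: 46.37
eef_pos: [583.9, 97.1, 43.4]
tool_rot: [[-0.257, 0.966, 0.0], [0.966, 0.257, -0.001], [-0.001, 0.0, -1.0]]
contact_force: [0.5, 0.4, -1.0]
width: 12.7
grasp_force: 28.1
```

Request:
{"name": "play_rows", "arguments": {"motion": [[[0,0,0.4],0],[[0,0,0.4],0],[[0,0,0.4],0],[[0,0,0.4],0],[[-0.2,0,0],0],[[-0.3,0,0],0],[[-0.3,0,0],0],[[-0.3,0,0],0],[[-0.2,0,0],0],[[0,0,0],0]]}}

```text
clock: 47.2
eef_pos: [587.2, 84.4, 27.3]
tool_rot: [[-0.257, 0.966, 0.0], [0.966, 0.257, -0.001], [-0.001, -0.0, -1.0]]
contact_force: [0.2, -0.6, -1.3]
width: 12.8
grasp_force: 28.3
```

Run:
```python
from h import *
T=snap("top","z3")[0];print(pose(),tilt(),rel(pose()[1]))
for r in hough(T): print(r)
```

```text
(47.25, array([587.1,  84.8,  27.3]), np.float64(14.9), 13.6, 28.3, array([-0.2, -0.5, -0.1])) (318, 'tilt', np.float32(-7.9), 'axis above TCP', np.float32(3.8), 'extent', np.float32(-57.0), np.float32(46.0)) (-172, -9)
((-72, -46), 20.0)
((-50, -36), 21.0)
((-51, 4), 19.0)
((32, -8), 22.0)
((10, 39), 23.0)
((-51, -19), 22.0)
((18, -19), 19.0)
((32, 24), 17.0)
```

Request:
{"name": "play_rows", "arguments": {"motion": [[[-0.2,0,0.3],0],[[-0.3,0,0.3],0],[[-0.3,0,0],0],[[-0.3,0,0],0],[[-0.2,0,0],0],[[-0.1,0,0],0],[[0,0,0],0]]}}

```text
clock: 47.88
eef_pos: [590.8, 71.4, 21.3]
tool_rot: [[-0.257, 0.966, 0.0], [0.966, 0.257, -0.001], [-0.001, 0.0, -1.0]]
contact_force: [-0.3, -0.3, 0.5]
width: 12.9
grasp_force: 28.4
```

Run:
```python
from h import *
T=snap("top","z4")[0];print(pose(),tilt(),rel(pose()[1]))
for r in hough(T): print(r)
prof(range(0,32,4))
```

```text
(47.9333, array([590.8,  71.4,  21.3]), np.float64(14.9), 13.0, 28.4, array([ 0.8, -0.5,  0.3])) (309, 'tilt', np.float32(-6.5), 'axis above TCP', np.float32(3.7), 'extent', np.float32(-56.0), np.float32(48.0)) (-158, -9)
((-72, -47), 20.0)
((31, -6), 20.0)
((-38, -39), 21.0)
((-44, -23), 21.0)
((-51, -1), 20.0)
((10, 39), 23.0)
((32, 24), 17.0)
((24, 53), 23.0)
0 746 a [ 52.  83. 128.] b [-30.  -5.  29.]
4 555 a [ 56. 105. 181.] b [-28.   7.  41.]
8 656 a [ 58. 150. 181.] b [-27.  12.  43.]
12 293 a [ 55. 109. 169.] b [-40.  -5.  40.]
16 383 a [ 55. 106. 172.] b [-42. -13.  35.]
20 350 a [ 15. 105. 184.] b [-38.  -0.  41.]
24 294 a [ 14. 135. 189.] b [-28.   3.  43.]
28 307 a [ 12.  54. 186.] b [-27.  -1.  37.]
```

Request:
{"name": "play_rows", "arguments": {"motion": [[[-0.2,0,0.1],0],[[-0.2,0,0.1],0],[[-0.2,0,0],0],[[-0.2,0,0],0],[[0,0,0],0],[[0,0,0],0]]}}

```text
clock: 48.58
eef_pos: [591.6, 69.3, 19.1]
tool_rot: [[-0.262, 0.965, -0.002], [0.965, 0.262, 0.005], [0.005, -0.001, -1.0]]
contact_force: [-3.9, 9.9, 4.1]
width: 13.3
grasp_force: 28.9
```

Run:
```python
from h import *
T=snap("top","z5")[0];print(pose(),tilt(),rel(pose()[1]))
for r in hough(T): print(r)
cs=cv2.HoughCircles(cv2.cvtColor(T,cv2.COLOR_BGR2GRAY)[155:255,305:405],cv2.HOUGH_GRADIENT,1,60,param1=80,param2=15,minRadius=21,maxRadius=28)
if cs is not None: print("jar rim",cs[0][0],onz("top",cs[0][0][0]+305,cs[0][0][1]+155,70))
```

```text
(48.6333, array([591.6,  69.3,  19.1]), np.float64(15.2), 13.2, 28.9, array([-4.9, 10.4,  4.6])) (311, 'tilt', np.float32(-4.9), 'axis above TCP', np.float32(3.9), 'extent', np.float32(-55.0), np.float32(48.0)) (-156, -9)
((-36, -41), 18.0)
((-50, 0), 20.0)
((-71, -47), 19.0)
((22, -18), 17.0)
((34, -6), 19.0)
((-40, -20), 18.0)
((13, 38), 17.0)
((34, 25), 18.0)
jar rim [57.5 45.5 24. ] [649.10081675 -82.19977854  70.        ]
```

Request:
{"name": "play_rows", "arguments": {"motion": [[[0.4,0,0.3],0],[[0.1,0,0.3],0],[[0,0,0.3],0],[[0,0,0.3],0],[[0,0,0.1],0],[[0,0,0],0],[[0,0,0],0]]}}

```text
clock: 49.27
eef_pos: [591.8, 72.1, 9.8]
tool_rot: [[-0.26, 0.966, 0.001], [0.966, 0.26, 0.005], [0.004, 0.002, -1.0]]
contact_force: [-15.9, 5.3, 34.5]
width: 13.1
grasp_force: 34.5
```

Request:
{"name": "play_rows", "arguments": {"motion": [[[0.1,0,0],0],[[0.1,0,0],0],[[0.2,0,0],0],[[0.2,0,-0.1],0],[[0.2,0,-0.2],0],[[0.2,0,-0.4],0],[[0.1,0,-0.5],0],[[0,0,-0.6],0],[[0,0,-0.6],0],[[0,0,-0.5],0],[[0,0,-0.3],0],[[0,0,0],0]], "gripper": 0.9, "grip_force": 80}}

```text
clock: 50.27
eef_pos: [589.1, 80.0, 39.2]
tool_rot: [[-0.258, 0.966, 0.001], [0.966, 0.258, 0.0], [-0.0, 0.001, -1.0]]
contact_force: [0.3, 0.6, -1.6]
width: 11.6
grasp_force: 78.5
```

Run:
```python
from h import *
T=snap("top","z6")[0];print(pose(),tilt(),rel(pose()[1]))
for r in hough(T): print(r)
where()
```

```text
(50.3167, array([588.8,  80. ,  38.7]), np.float64(15.0), 11.5, 78.5, array([ 0.1, -0.9, -1.8])) (328, 'tilt', np.float32(4.3), 'axis above TCP', np.float32(4.3), 'extent', np.float32(-57.0), np.float32(45.0)) (-167, -9)
((-34, -44), 19.0)
((-72, -49), 18.0)
((-102, 6), 17.0)
((-101, -14), 23.0)
((33, -5), 20.0)
((25, -18), 22.0)
((14, 40), 20.0)
((34, 25), 18.0)
TCP rel (-167, -9)
top 70 [589.1 -58.1] (-34, -44)
top 67 [575.7 -21.7] (-72, -48)
```

Request:
{"name": "play_rows", "arguments": {"motion": [[[0,0,-0.3],0],[[0,0,-0.6],0],[[0,0,-0.9],0],[[0,0,-0.9],0],[[0,0,-0.9],0],[[0,0,-0.9],0],[[0,0,-0.9],0],[[0,0,-0.9],0],[[0,0,-0.9],0],[[0,0,-0.7],0],[[0,0,-0.4],0],[[0,0,0],0]]}}

```text
clock: 51.47
eef_pos: [589.1, 80.1, 122.4]
tool_rot: [[-0.258, 0.966, 0.001], [0.966, 0.258, 0.0], [0.0, 0.002, -1.0]]
contact_force: [-0.3, -0.4, -2.3]
width: 11.4
grasp_force: 78.6
```

```bash
cat >> h.py <<'E'
def jar(c0=(642,-80)):
    from scipy.optimize import least_squares
    q=np.vstack([cloud(n)[0] for n in("top","scene")]);r=np.hypot(q[:,0]-c0[0],q[:,1]-c0[1])
    q=q[(r>36)&(r<54)&(q[:,2]>66)&(q[:,2]<74)]
    s=least_squares(lambda c:np.hypot(q[:,0]-c[0],q[:,1]-c[1])-43,c0,loss="soft_l1",f_scale=2).x
    return s.round(1),len(q)
E
python3 - <<'E'
from h import *
print(pose(),tilt(),jar(),jar((648,-84)))
E
```

```text
(51.4667, array([589.1,  80.1, 122.4]), np.float64(15.0), 11.4, 78.6, array([-0.3, -0.4, -2.3])) (378, 'tilt', np.float32(6.9), 'axis above TCP', np.float32(5.4), 'extent', np.float32(-57.0), np.float32(45.0)) (array([650.6, -82.5]), 694) (array([651.7, -82.9]), 965)
```

Request:
{"name": "play_rows", "arguments": {"motion": [[[-0.2,0.05,0],0],[[-0.4,0.1,0],0],[[-0.55,0.14,0],0],[[-0.55,0.14,0],0],[[-0.55,0.14,0],0],[[-0.55,0.14,0],0],[[-0.55,0.14,0],0],[[-0.55,0.14,0],0],[[-0.55,0.14,0],0],[[-0.55,0.14,0],0],[[-0.55,0.14,0],0],[[-0.55,0.14,0],0]]}}

```text
clock: 52.72
eef_pos: [619.6, 24.6, 121.2]
tool_rot: [[-0.258, 0.966, -0.0], [0.966, 0.258, -0.0], [-0.0, -0.0, -1.0]]
contact_force: [0.3, 0.2, -2.0]
width: 11.6
grasp_force: 78.6
```

Request:
{"name": "play_rows", "arguments": {"motion": [[[-0.4,0.1,0],0],[[-0.3,0.1,0],0],[[0,0,0],0],[[0,0,0],0]]}}

```text
clock: 53.05
eef_pos: [623.0, 18.8, 121.2]
tool_rot: [[-0.258, 0.966, -0.0], [0.966, 0.258, 0.0], [0.0, -0.0, -1.0]]
contact_force: [0.3, 0.0, -2.3]
width: 12.0
grasp_force: 78.6
```

Request:
{"name": "play_rows", "arguments": {"motion": [[[0,0,0],0],[[0,0,0],0],[[0,0,0],0]], "gripper": 1.36}}

```text
clock: 53.3
eef_pos: [622.9, 19.3, 121.3]
tool_rot: [[-0.259, 0.966, -0.0], [0.966, 0.259, 0.0], [0.0, -0.0, -1.0]]
contact_force: [-0.8, -0.8, -1.3]
width: 13.4
grasp_force: 11.6
```

Request:
{"name": "play_rows", "arguments": {"motion": [[[0,0,0],0],[[0,0,0],0],[[0,0,0],0],[[0,0,0],0]], "gripper": 1.38}}

```text
clock: 53.63
eef_pos: [623.0, 18.9, 121.3]
tool_rot: [[-0.258, 0.966, -0.0], [0.966, 0.258, -0.0], [0.0, -0.0, -1.0]]
contact_force: [-0.5, -0.1, -2.6]
width: 13.6
grasp_force: 5.7
```

Request:
{"name": "play_rows", "arguments": {"motion": [[[0,0,0],0],[[0,0,0],0],[[0,0,0],0],[[0,0,0],0],[[0,0,0],0],[[0,0,0],0]], "gripper": 1.39}}

```text
clock: 54.13
eef_pos: [623.1, 18.8, 121.4]
tool_rot: [[-0.258, 0.966, 0.0], [0.966, 0.258, -0.0], [-0.0, 0.0, -1.0]]
contact_force: [-0.0, 0.3, -0.4]
width: 14.3
grasp_force: 3.5
```

Run:
```python
from h import *
T=snap("top","z7")[0];print(pose(),tilt())
for r in hough(T): print(r)
for a,p in loose(T):
    if 540<p[0]<720 and -160<p[1]<130 and a>40: print("top",a,p,rel(p))
```

```text
(54.1833, array([623.1,  18.8, 121.3]), np.float64(15.0), 14.1, 3.5, array([ 0. , -0.1, -0.7])) (419, 'tilt', np.float32(-24.3), 'axis above TCP', np.float32(2.0), 'extent', np.float32(-56.0), np.float32(46.0))
((-33, -44), 19.0)
((18, -19), 17.0)
((37, 18), 20.0)
((32, -10), 20.0)
((27, 36), 17.0)
((-12, -24), 22.0)
top 68 [589.1 -58.1] (-34, -44)
```

Request:
{"name": "play_rows", "arguments": {"motion": [[[0,0,0],0],[[0,0,0],0],[[0,0,-1],0],[[0,0,-2],0],[[0,0,-2],0],[[0,0,-1],0],[[0,0,0],0]], "gripper": 1.25}}

```text
clock: 54.82
eef_pos: [624.6, 18.7, 184.6]
tool_rot: [[-0.258, 0.966, 0.005], [0.966, 0.258, 0.001], [-0.001, 0.005, -1.0]]
contact_force: [-0.0, 0.9, -0.6]
width: 13.1
grasp_force: 27.9
```

Request:
{"name": "play_rows", "arguments": {"motion": [[[0,0,0],-6.43],[[0,0,0],-6.43],[[0,0,0],-6.43],[[0,0,0],-6.43],[[0,0,0],-6.43],[[0,0,0],-6.43],[[0,0,0],-6.42],[[0,0,0],0]]}}

```text
clock: 55.48
eef_pos: [622.5, 18.8, 180.2]
tool_rot: [[-0.868, 0.496, -0.002], [0.496, 0.868, 0.0], [0.001, -0.001, -1.0]]
contact_force: [0.1, -0.5, -1.0]
width: 13.2
grasp_force: 27.8
```

Request:
{"name": "play_rows", "arguments": {"motion": [[[1.54,-0.89,0],0],[[1.54,-0.89,0],0],[[1.54,-0.89,0],0],[[1.54,-0.89,0],0],[[1.54,-0.89,0],0],[[1.54,-0.89,0],0],[[1.54,-0.89,0],0],[[1.54,-0.89,0],0],[[0,0,2],0],[[0,0,2],0],[[0,0,2],0],[[0,0,0],0]]}}

```text
clock: 56.48
eef_pos: [477.8, 18.8, 117.5]
tool_rot: [[-0.864, 0.504, -0.006], [0.504, 0.864, -0.001], [0.005, -0.004, -1.0]]
contact_force: [-1.3, -0.2, -1.4]
width: 13.7
grasp_force: 27.8
```

```bash
sed -i 's/^J=.*$/J=np.array([651,-82.5,0]);D=np.array([.866,-.5,0]);Q=np.array([.5,.866,0])/' h.py
python3 - <<'E'
from h import *
T=snap("top","z8")[0];print(pose(),tilt(),rel(pose()[1]),arm.get_obs()["joints"].round(0))
for r in hough(T): print(r)
for a,p in loose(T):
    if 540<p[0]<720 and -160<p[1]<130 and a>40: print("top",a,p,rel(p))
print(jar((651,-82)));prof(range(40,130,10))
E
```

```text
(56.5333, array([478.8,  18.7, 119.4]), np.float64(59.8), 12.9, 27.8, array([-0.2,  0.1, -0.9])) (136, 'tilt', np.float32(-29.8), 'axis above TCP', np.float32(4.6), 'extent', np.float32(-54.0), np.float32(53.0)) (-199, 2) [-30.  10.  27. 110.  -5.  61.  58.]
((-66, -10), 18.0)
((-3, -31), 18.0)
((32, 8), 17.0)
((28, -17), 21.0)
((19, 21), 19.0)
((-22, -16), 18.0)
((-96, 14), 21.0)
top 68 [589.2 -58.2] (-66, -10)
(array([651.9, -82.9]), 978)
40 167 a [157. 164. 188.] b [-42. -20.  41.]
50 194 a [156. 165. 188.] b [-42. -17.  40.]
60 666 a [ 81.  99. 187.] b [-42.  -2.  38.]
70 599 a [ 57.  82. 186.] b [-42.  -3.  38.]
80 306 a [41. 54. 90.] b [-27.  -5.  27.]
90 163 a [43. 57. 82.] b [-28.  -4.  27.]
100 120 a [40. 51. 71.] b [-28.   1.  27.]
110 151 a [16. 45. 55.] b [-26.   2.  26.]
120 102 a [ 6. 17. 33.] b [-10.   1.  12.]
```

Request:
{"name": "play_rows", "arguments": {"motion": [[[0.6,0,0],0],[[0.7,0,0],0],[[0,0,2],0],[[0,0,2],0],[[0,0,1],0],[[0,0,0.6],0],[[0,0,0.2],0],[[0,0,0],0],[[-0.2,0,0],0],[[-0.3,0,0],0],[[-0.3,0,0],0],[[-0.3,0,0],0]], "gripper": 1.3}}

```text
clock: 57.78
eef_pos: [479.7, 19.7, 63.8]
tool_rot: [[-0.866, 0.501, 0.001], [0.501, 0.866, 0.0], [-0.001, 0.001, -1.0]]
contact_force: [0.1, -0.6, -1.2]
width: 13.3
grasp_force: 27.2
```

Request:
{"name": "play_rows", "arguments": {"motion": [[[-0.3,0,0],0],[[-0.3,0,0],0],[[-0.3,0,0],0],[[-0.3,0,0],0],[[-0.3,0,0],0],[[-0.3,0,0],0],[[-0.3,0,0],0],[[-0.3,0,0],0],[[-0.3,0,0],0],[[-0.2,0,0],0],[[0,0,0],0],[[0,0,0],0]]}}

```text
clock: 58.78
eef_pos: [504.1, 5.3, 63.2]
tool_rot: [[-0.866, 0.501, -0.0], [0.501, 0.866, -0.0], [0.0, -0.0, -1.0]]
contact_force: [0.1, 0.8, -1.2]
width: 13.0
grasp_force: 27.2
```

Run:
```python
from h import *
T=snap("top","z9")[0];print(pose(),tilt(),rel(pose()[1]))
for r in hough(T): print(r)
prof(range(0,60,8))
```

```text
(58.8333, array([504. ,   5.4,  63.2]), np.float64(60.0), 13.1, 27.2, array([ 0.2,  0.7, -2.1])) (138, 'tilt', np.float32(-26.4), 'axis above TCP', np.float32(4.6), 'extent', np.float32(-54.0), np.float32(53.0)) (-171, 3)
((-64, 15), 20.0)
((18, 22), 18.0)
((-4, -31), 18.0)
((31, 7), 19.0)
((28, -17), 21.0)
((-23, -16), 22.0)
((-64, -11), 22.0)
0 410 a [ 84. 155. 188.] b [-39.  14.  44.]
8 895 a [ 10. 150. 188.] b [-35.   5.  43.]
16 683 a [ 49. 109. 187.] b [-41.  -8.  42.]
24 648 a [ 42. 147. 188.] b [-42. -19.  42.]
32 307 a [ 44. 135. 188.] b [-43. -16.  43.]
40 295 a [ 47. 136. 188.] b [-43. -16.  43.]
48 327 a [ 32. 136. 187.] b [-43.  -5.  43.]
56 309 a [ 16. 138. 188.] b [-43.  -1.  43.]
```

Request:
{"name": "play_rows", "arguments": {"motion": [[[0,0,0.4],0],[[0,0,0.4],0],[[0,0,0.4],0],[[0,0,0.4],0],[[0,0,0.4],0],[[0,0,0.4],0],[[0,0,0.4],0],[[0,0,0.4],0],[[0,0,0.4],0],[[0,0,0.2],0],[[-0.2,0,0],0],[[-0.2,0,0],0]]}}

```text
clock: 59.98
eef_pos: [507.2, 3.5, 25.0]
tool_rot: [[-0.866, 0.5, -0.001], [0.5, 0.866, 0.0], [0.001, -0.0, -1.0]]
contact_force: [-5.1, 3.8, 2.8]
width: 12.9
grasp_force: 27.9
```

Request:
{"name": "play_rows", "arguments": {"motion": [[[-0.2,0,0.1],0],[[-0.2,0,0.1],0],[[-0.2,0,0.1],0],[[-0.2,0,0],0],[[0,0,0],0],[[0,0,0],0]]}}

```text
clock: 60.48
eef_pos: [512.9, 1.3, 21.8]
tool_rot: [[-0.867, 0.498, -0.004], [0.498, 0.867, 0.002], [0.004, -0.0, -1.0]]
contact_force: [-7.9, 6.9, 2.6]
width: 13.0
grasp_force: 29.2
```

Run:
```python
from h import *
T=snap("top","z10")[0];print(pose(),tilt(),rel(pose()[1]))
for r in hough(T): print(r)
print(jar((651,-82)))
```

```text
(60.5333, array([512.9,   1.3,  21.8]), np.float64(60.1), 13.0, 29.2, array([-8. ,  7. ,  3.2])) (100, 'tilt', np.float32(-53.9), 'axis above TCP', np.float32(27.1), 'extent', np.float32(4.0), np.float32(51.0)) (-161, 4)
((31, -17), 20.0)
((-4, -31), 21.0)
((22, 22), 18.0)
((33, 9), 17.0)
((-48, 25), 17.0)
((-22, -15), 18.0)
((16, -21), 17.0)
(array([652.3, -83.4]), 986)
```

```bash
cat >> h.py <<'E'
def hmap(a0,a1,ns=("top","scene"),st=5):
    r=scoopcloud(ns);print("rows: ahead; cols: across -40..40")
    for a in range(a0,a1,st):
        row=[]
        for b in range(-40,40,st):
            s=r[(r[:,0]>=a)&(r[:,0]<a+st)&(r[:,1]>=b)&(r[:,1]<b+st)];row.append("%3d"%np.median(s[:,2]) if len(s) else "  .")
        print(a," ".join(row))
E
python3 - <<'E'
from h import *
hmap(50,135,("top",));
E
```

```text
rows: ahead; cols: across -40..40
50   . 403 413 410 409 402 393 390   .   .   .   .   .   .   .   .
55   .   . 406 404 398 394 395   .   .   .   .   .   .   .   .   .
60   .   .   . 394   .   .   .   .   .   .   .   .   .   .   .   .
65   .   .   .   .   .   .   .   .   .   .   .   .   .   .   .   .
70   .   .   .   .   .   .   .   .   .   .   .   .   .   .   .   .
75   .   .   .   .   .   .   .   .   .   .   .   .   .  25   .   1
80   .   .   .   .   .   .   .   .   .   .   .   .   4   9   0   2
85   .   .   .   .   .   .   .   .   .   4   3   3   2  12   1  -1
90   .   .   .   .   .   .   .   2   3   2   1   2   3  10   1   1
95   3   .   .   .   .   .   .   2   2   3   0   1   1   8   0   1
100   0   1   .   .  18  21  19   4   1   1   2   4   5   6   0   0
105   2   1   0  18  21  22  19   2   3   0  16  19  20  16   0   1
110   0   1   1   1  17  20  19   1   2   2  19  21  21  19   0   0
115   0   0   0   7  42  47  55  46  46  31  21  22  21  16  -1   1
120   0   5  36  68  71  69  70  71  71  71  70  52  20   1   0   1
125  13  53  70  68   .  24   .   .   .   .   .  70  61  18   0   0
130  61  69  47  28  24  21   9   9   9   7   7   .  68  66   5   0
```

Request:
{"name": "play_rows", "arguments": {"motion": [[[0.5,0,0],0],[[0.7,0,0],0],[[0.8,0,0],0],[[0.8,0,0],0],[[0.7,0,0],0],[[0,0,-0.3],-5.5],[[0,0,0],-5.5],[[0,0,0],0],[[0,0,0],0]]}}

```text
clock: 61.48
eef_pos: [483.5, 17.0, 25.2]
tool_rot: [[-0.944, 0.329, -0.001], [0.329, 0.944, 0.0], [0.001, -0.0, -1.0]]
contact_force: [-0.6, 0.3, -1.2]
width: 13.0
grasp_force: 27.4
```

Request:
{"name": "play_rows", "arguments": {"motion": [[[-0.1,-0.75,0],0],[[-0.1,-0.75,0],0],[[-0.1,-0.75,0],0],[[-0.1,-0.75,0],0],[[-0.1,-0.75,0],0],[[-0.1,-0.75,0],0],[[0,0,0.3],0],[[0,0,0],0],[[0,0,0],0]]}}

```text
clock: 62.23
eef_pos: [475.4, -27.8, 22.3]
tool_rot: [[-0.945, 0.327, 0.0], [0.327, 0.945, -0.0], [-0.0, -0.0, -1.0]]
contact_force: [-0.1, -1.7, 0.7]
width: 13.0
grasp_force: 27.6
```

Run:
```python
from h import *
print(pose(),jar((652,-83)))
hmap(70,150,("top",));
```

```text
(62.2333, array([475.4, -27.8,  22.3]), np.float64(70.9), 13.0, 27.6, array([-0.1, -1.7,  0.7])) (array([652.4, -83.4]), 986)
rows: ahead; cols: across -40..40
70   .   1  15   4   3   4   3   3   3   4   3   1   5   1   0   0
75   1   0  10   2   3   1   2   3   4   3   2   3   6   0   0   0
80  -2   0   9   3   3   3   3   0   3   2   2   1  15   0   0   0
85   1   0   8   3   4   1   4   2   2   3   1   4   2   0   0   0
90  -1  -1   8   3   1   1   2   2   4   0   2   1   3   1   0   0
95   0   2  12   1   2   0   3   2   2   0   2   2   9   1   0   0
100   0   0   8   3   3   2   1   1   2   1   2   2   3   0   0   1
105   1   0   5   1   4   2   1   2   2   1   2   2   5   0  -1   0
110   0   0   4   1   4   1   2   1   3   2   2   0   3  -1   1   0
115   1   0   0   0   0   0   2  14  18  15   1   1   1   1   0  -1
120   0   0   0   1   2   2   2  18  19  18   0   0   1   0   0   0
125   1   0   0  -1   1   0   0  17  18  18   3   0   1  15  16   3
130   1   0   0   0   0   0   0   9   8   1   0   0   8  17  21  18
135   1   0   0   0   1   1   0  29  27  22   5   0  14  19  18  16
140   0   0  -1   2  25  39  57  70  70  70  68  53  40  23  16  11
145   0   0   4  45  69  68   .  68   .   .   .  67  70  51  31   1
```

Request:
{"name": "play_rows", "arguments": {"motion": [[[0,-0.2,0],0],[[0,-0.2,0],0],[[-0.3,0,0],0],[[-0.3,0,0],0],[[-0.3,0,0],0],[[-0.3,0,0],0],[[-0.3,0,0],0],[[-0.3,0,0],0],[[-0.3,0,0],0],[[-0.3,0,0],0],[[0,0,0],0]]}}

```text
clock: 63.3
eef_pos: [495.5, -39.1, 21.7]
tool_rot: [[-0.945, 0.326, -0.003], [0.326, 0.945, 0.0], [0.003, -0.001, -1.0]]
contact_force: [-4.8, 2.1, 2.7]
width: 13.3
grasp_force: 27.8
```

Run:
```python
from h import *
print(pose(),jar((652,-83)))
hmap(70,130,("top",));
```

```text
(63.3, array([495.5, -39.1,  21.7]), np.float64(71.0), 13.3, 27.8, array([-4.8,  2.1,  2.7])) (array([652.4, -83.4]), 982)
rows: ahead; cols: across -40..40
70   .   .   .   .   .   .   .   .   .   .   .   .   .   .   .   0
75   .   .   .   .   .   .   .   .   .   5   3   2   5   1   0   0
80   .   .  15   6   1   2   1   2   2   4   1   3   3   2   1   2
85   0   1  17   4   1   1   3   1   2   1   1   2   2   4   0   0
90   2   0   5   1   1   3   1   3   1   3   1   3   3   0   0   0
95   1   0   7   1   0   1   1   3   4  16  13   1   2   0   1   0
100   1   0  12   0   1   2   2   3  19  22  19   7   1   1   2   6
105   0   0   1   2   2   2   1   3  17  20  21   5   1   7  16  18
110   1   0   5   1   3   1   2   1  15  19  18   2   2  14  18  21
115   0   0   0   0   1   0  26  36  49  48  55  43  33  16  16  19
120   1   2   0   0  26  52  69  70  70  70  68  69  68  59  41  15
125   0   0   1  34  69  70  68  27  27  22   .   .   .  70  68  49
```

Request:
{"name": "play_rows", "arguments": {"motion": [[[0.2,0,0.3],0],[[0.1,0,0.3],0],[[0,0,0.3],0],[[0,0,0.15],0],[[0,0,0],0],[[0,0,0],0]]}}

```text
clock: 63.95
eef_pos: [492.7, -37.8, 11.3]
tool_rot: [[-0.945, 0.326, -0.002], [0.326, 0.945, 0.001], [0.002, -0.0, -1.0]]
contact_force: [-6.3, 1.8, 4.8]
width: 13.2
grasp_force: 28.9
```

Request:
{"name": "play_rows", "arguments": {"motion": [[[0.1,0,0],0],[[0.1,0,0],0],[[0.2,0,0],0],[[0.2,0,-0.1],0],[[0.2,0,-0.2],0],[[0.2,0,-0.4],0],[[0.1,0,-0.5],0],[[0,0,-0.6],0],[[0,0,-0.6],0],[[0,0,-0.5],0],[[0,0,-0.3],0],[[0,0,0],0]], "gripper": 0.9, "grip_force": 80}}

```text
clock: 64.95
eef_pos: [484.0, -34.7, 44.7]
tool_rot: [[-0.945, 0.326, 0.002], [0.326, 0.945, 0.0], [-0.001, 0.001, -1.0]]
contact_force: [0.9, 0.6, -2.4]
width: 11.3
grasp_force: 78.6
```

Run:
```python
from h import *
print(pose(),jar((652,-83)))
hmap(40,150,("top","scene"),10);
```

```text
(64.95, array([484. , -34.7,  44.7]), np.float64(71.0), 11.3, 78.6, array([ 0.9,  0.6, -2.4])) (array([652.4, -83.5]), 993)
rows: ahead; cols: across -40..40
40 433 427 402 353 350 398 402 402
50 410 402  54  53  56  49  42   0
60   .  44  34  35  53  32  37   0
70   .  43  35  35  44  36  35   0
80   0  38  36  36  36  36  37   0
90   0  40  38  37  37  37  38   0
100   0  43  37  38  38  39  41   0
110   1  41  39  39  39  40  38   3
120   1   1   0   1  13   7   4  19
130   1   2  49  50  45  44  53  24
140   0  50  43  28  24   9  34  64
```

Request:
{"name": "play_rows", "arguments": {"motion": [[[0,0,-0.3],0],[[0,0,-0.6],0],[[0,0,-0.9],0],[[0,0,-0.9],0],[[0,0,-0.9],0],[[0,0,-0.9],0],[[0,0,-0.9],0],[[0,0,-0.9],0],[[0,0,-0.7],0],[[0,0,-0.5],0],[[0,0,-0.2],0],[[0,0,0],0]]}}

```text
clock: 66.15
eef_pos: [483.5, -34.6, 121.2]
tool_rot: [[-0.945, 0.326, 0.001], [0.326, 0.945, 0.0], [-0.001, 0.0, -1.0]]
contact_force: [0.4, 0.9, -1.3]
width: 11.3
grasp_force: 78.6
```

Request:
{"name": "play_rows", "arguments": {"motion": [[[-0.2,0.06,0],0],[[-0.4,0.06,0],0],[[-0.57,0.07,0],0],[[-0.57,0.07,0],0],[[-0.57,0.07,0],0],[[-0.57,0.07,0],0],[[-0.57,0.07,0],0],[[-0.57,0.07,0],0],[[-0.57,0.07,0],0],[[-0.57,0.07,0],0],[[-0.57,0.07,0],0],[[-0.57,0.07,0],0]]}}

```text
clock: 67.15
eef_pos: [546.1, -47.6, 120.7]
tool_rot: [[-0.945, 0.326, -0.0], [0.326, 0.945, -0.0], [0.0, -0.0, -1.0]]
contact_force: [-0.2, 1.2, -1.2]
width: 11.4
grasp_force: 78.6
```

Request:
{"name": "play_rows", "arguments": {"motion": [[[-0.4,0.05,0],0],[[-0.3,0.03,0],0],[[0,0,0],0],[[0,0,0],0]]}}

```text
clock: 67.48
eef_pos: [552.4, -49.1, 120.7]
tool_rot: [[-0.945, 0.326, -0.0], [0.326, 0.945, -0.0], [0.0, -0.0, -1.0]]
contact_force: [-0.1, -0.3, -0.9]
width: 11.6
grasp_force: 78.6
```

Request:
{"name": "play_rows", "arguments": {"motion": [[[0,0,0],0],[[0,0,0],0],[[0,0,0],0]], "gripper": 1.36}}

```text
clock: 67.73
eef_pos: [552.3, -48.9, 120.8]
tool_rot: [[-0.945, 0.326, -0.0], [0.326, 0.945, 0.0], [0.0, 0.0, -1.0]]
contact_force: [-0.4, 0.1, -2.4]
width: 13.5
grasp_force: 11.3
```

Request:
{"name": "play_rows", "arguments": {"motion": [[[0,0,0],0],[[0,0,0],0],[[0,0,0],0]], "gripper": 1.38}}

```text
clock: 67.98
eef_pos: [552.4, -48.9, 120.8]
tool_rot: [[-0.945, 0.326, -0.0], [0.326, 0.945, 0.0], [0.0, 0.0, -1.0]]
contact_force: [0.5, -1.0, -1.9]
width: 13.7
grasp_force: 5.6
```

Request:
{"name": "play_rows", "arguments": {"motion": [[[0,0,0],0],[[0,0,0],0],[[0,0,0],0],[[0,0,0],0],[[0,0,0],0],[[0,0,0],0]], "gripper": 1.39}}

```text
clock: 68.48
eef_pos: [552.5, -49.0, 120.9]
tool_rot: [[-0.945, 0.326, 0.0], [0.326, 0.945, -0.0], [-0.0, -0.0, -1.0]]
contact_force: [-0.1, -0.3, -2.1]
width: 14.3
grasp_force: 2.6
```

Run:
```python
from h import *
T=snap("top","zb")[0];print(pose(),jar((652,-83)))
for r in hough(T): print(r)
for a,p in loose(T):
    if 500<p[0]<760 and -180<p[1]<130 and a>40: print("top",a,p,rel(p))
hmap(40,120,("top","scene"),10);
```

```text
(68.5333, array([552.5, -49. , 120.8]), np.float64(71.0), 13.7, 2.6, array([ 0.4,  0.3, -1. ])) (array([652.8, -83.1]), 619)
rows: ahead; cols: across -40..40
40 504 475 469 418 413 473 479 480
50 483 477 103  81  80 103  96  11
60   .  86  75  73  21  38  92   2
70  27  35  71  49  72  71  69  69
80  38  71  27  26  68  68  81  69
90  45  63  63  65  64  65  68  71
100  55  25  62  62  64  63  64   .
110  59  41  40   .   .   .   .  70
```

Request:
{"name": "play_rows", "arguments": {"motion": [[[0,0,0],0],[[0,0,0],0],[[0,0,-1],0],[[0,0,-2],0],[[0,0,-2],0],[[0,0,-1],0],[[1,0,0],0],[[2,0,0],0],[[2,0,0],0],[[2,0,0],0],[[0,0,0],0],[[0,0,0],0]], "gripper": 1.25}}

```text
clock: 69.73
eef_pos: [485.9, -25.7, 181.3]
tool_rot: [[-0.946, 0.325, 0.001], [0.325, 0.946, 0.001], [-0.0, 0.001, -1.0]]
contact_force: [0.5, -0.7, -1.0]
width: 13.2
grasp_force: 27.3
```

Run:
```python
from h import *
T=snap("top","zc")[0];print(pose(),tilt(),jar((652,-83)))
for r in hough(T): print(r)
for a,p in loose(T):
    if 500<p[0]<760 and -180<p[1]<130 and a>40: print("top",a,p,rel(p))
prof(range(60,180,12))
```

```text
(69.7833, array([486.6, -26.1, 181.3]), np.float64(71.0), 13.2, 27.3, array([ 0.7,  0.2, -0.4])) (142, 'tilt', np.float32(-69.9), 'axis above TCP', np.float32(35.6), 'extent', np.float32(-5.0), np.float32(59.0)) (array([652.3, -83.5]), 986)
((-52, 17), 19.0)
((33, 7), 21.0)
((29, -18), 21.0)
((-4, -30), 21.0)
((-22, -15), 20.0)
((7, 29), 17.0)
((21, 18), 19.0)
top 70 [614.  -41.1] (-53, 17)
60 671 a [130. 147. 189.] b [-44.  -8.  45.]
72 62 a [130. 151. 188.] b [-43.   3.  44.]
108 11 a [ 97.  99. 101.] b [-24.  -6.   8.]
120 632 a [ 75.  91. 101.] b [-27.   0.  26.]
132 478 a [44. 64. 94.] b [-27.  -4.  26.]
144 242 a [42. 51. 88.] b [-27.  -6.  26.]
156 183 a [44. 51. 73.] b [-28.  -2.  27.]
168 181 a [12. 44. 57.] b [-26.   2.  25.]
```

Request:
{"name": "play_rows", "arguments": {"motion": [[[0,0,0],6.71],[[0,0,0],6.71],[[0,0,0],6.71],[[0,0,0],6.71],[[0,0,0],6.71],[[0,0,0],6.71],[[0,0,0],6.74],[[0,0,0],0],[[0,0,0],0]]}}

```text
clock: 70.78
eef_pos: [486.4, -26.3, 180.7]
tool_rot: [[-0.409, 0.912, -0.0], [0.912, 0.409, -0.0], [-0.0, -0.0, -1.0]]
contact_force: [0.3, -0.5, -1.1]
width: 12.9
grasp_force: 27.3
```

Request:
{"name": "play_rows", "arguments": {"motion": [[[0.81,1.85,0],0],[[0.81,1.85,0],0],[[0.81,1.85,0],0],[[0.81,1.85,0],0],[[0.81,1.85,0],0],[[0.81,1.85,0],0],[[0,0,2],0],[[0,0,2.5],0],[[0,0,2.5],0],[[0,0,2],0],[[0,0,0.5],0],[[0,0,0],0]]}}

```text
clock: 71.78
eef_pos: [566.8, 63.1, 84.1]
tool_rot: [[-0.409, 0.913, -0.004], [0.913, 0.409, -0.001], [0.0, -0.004, -1.0]]
contact_force: [0.4, -0.6, -1.0]
width: 13.0
grasp_force: 27.4
```

```bash
sed -i 's/^J=.*$/J=np.array([652.3,-83.5,0]);D=np.array([.4067,-.9135,0]);Q=np.array([.9135,.4067,0])/' h.py
python3 - <<'E'
from h import *
print(pose(),rel(pose()[1]))
for r in hough(): print(r)
hmap(70,150,("top",))
E
```

```text
(71.7833, array([566.8,  63.1,  84.1]), np.float64(24.1), 13.0, 27.4, array([ 0.4, -0.6, -1. ])) (-169, -18)
((7, 28), 17.0)
((-12, 25), 19.0)
((14, -28), 22.0)
((-54, -18), 18.0)
((34, 1), 19.0)
((22, 26), 18.0)
((-9, -28), 20.0)
rows: ahead; cols: across -40..40
70   1   0   2  36  36  38  37  40  37  37  37  37  46   .   0   2
75   0   0  50  35  36  35  36  34  35  35  35  35  37  62   0  -1
80   0   1   0  33  33  34  35  34  33  34  34  34  35  55   0   0
85   1   0   1  30  30  31  32  30  32  31  33  31  36  52   0   0
90   0   0  35  29  29  30  32  29  31  28  31  30  31   .   0   0
95   0   2  15  29  27  28  28  28  28  28  28  29  29  32   0   2
100   1   0   0  27  28  14   2  29  26  14   1  23  17   2   0  -1
105   0   0   0   2   0   0  10  16  14   2   0   0   0   0   0   1
110   2   0   0   0   1   0  16  18  18  17   0   2   0   0   0   0
115   1   0   1   0   0   2  16  18  19  15   0   1   1   0   0   0
120   2   2   1   1   0   0   0  16  23  38  28  37  47   5   1   0
125   1   0  -1   1   0   0  25  40  68  69  69  70  70  71  68  38
130   0   0   0  -1   2  37  68  68   .   .   .  11   .   4  71  70
135   0  -1   0   1  37  70  68   .   7   9  10  10   8   7   9   7
140   1   0   0  39  70  67   .   8   8   9   6   8   8   9   9   9
145   1   0   7  57  69  25  20   9   9   9  11   9   8  11   9  22
```

Request:
{"name": "play_rows", "arguments": {"motion": [[[0,0,1],0],[[0,0,1],0],[[0,0,0.4],0],[[0,0,0.4],0],[[0,0,0.4],0],[[0,0,0.4],0],[[0,0,0.4],0],[[0,0,0.4],0],[[0,0,0.4],0],[[0,0,0.4],0],[[0,0,0.4],0],[[0,0,0.4],0]], "gripper": 1.3}}

```text
clock: 72.88
eef_pos: [567.9, 63.2, 25.3]
tool_rot: [[-0.406, 0.914, -0.0], [0.914, 0.406, -0.0], [-0.0, -0.0, -1.0]]
contact_force: [-0.3, 2.0, 1.6]
width: 12.9
grasp_force: 27.1
```

Request:
{"name": "play_rows", "arguments": {"motion": [[[-0.2,0,0.1],0],[[-0.2,0,0.1],0],[[-0.2,0,0.1],0],[[-0.2,0,0],0],[[0,0,0],0],[[0,0,0],0]]}}

```text
clock: 73.38
eef_pos: [569.7, 58.7, 22.4]
tool_rot: [[-0.408, 0.913, -0.003], [0.913, 0.408, 0.003], [0.004, -0.002, -1.0]]
contact_force: [-5.8, 8.8, 3.1]
width: 12.9
grasp_force: 27.3
```

Run:
```python
from h import *
print(pose(),rel(pose()[1]))
hmap(80,130,("top",))
```

```text
(73.3833, array([569.7,  58.7,  22.4]), np.float64(24.1), 12.9, 27.3, array([-5.8,  8.8,  3.1])) (-163, -18)
rows: ahead; cols: across -40..40
80   0   1  13   2   1   2   3   4   2   2   2   3   3  22   0   1
85   0   1  17   1   3   4   2   1   2   3   1   2   3   0   0   0
90  -1   1  16   3   3   2   2   2   2   3   1   4   5   0   1   4
95   0   2   4   2   2   2   1   1   2   1   2   3   3   3   0   0
100   0   0  10   0   2   3  13  16   4   0   4   3   4   0   2  -1
105   2   0   6   0   1   3  20  21  19   1   2   3   4   6   0  -1
110   0   1   2   2   3   4  19  21  18   3   0   2   2   1   0   1
115   0   1   1   0   2   1  15  17  17  27  29  35  17   7   2   0
120   0   0   2   0   1   0   4  44  63  71  69  68  71  71  69  23
125   0   0   1   0   1  24  64  70  69   .   .   .   .  67  70  71
```

Request:
{"name": "play_rows", "arguments": {"motion": [[[0.2,0,0.3],0],[[0,0,0.3],0],[[0,0,0.3],0],[[0,0,0.2],0],[[0,0,0],0],[[0,0,0],0]]}}

```text
clock: 73.93
eef_pos: [569.7, 59.9, 11.8]
tool_rot: [[-0.408, 0.913, -0.002], [0.913, 0.408, 0.002], [0.003, -0.0, -1.0]]
contact_force: [-4.4, 7.7, 4.4]
width: 13.0
grasp_force: 28.7
```

Run:
```python
from h import *
print(pose(),rel(pose()[1]))
hmap(50,130,("top",))
```

```text
(73.9333, array([569.7,  59.9,  11.8]), np.float64(24.1), 13.0, 28.7, array([-4.4,  7.7,  4.4])) (-165, -17)
rows: ahead; cols: across -40..40
50   1   0   4  17  16 396 402 408 412 410 406 402 396 390   .   .
55   0  -1  22   3   7   7 360 376 398 399 403 398 389   .   .   .
60   1   0  18   3   3   2   3   1   3   2   6 360 385   .   .   .
65   0   0  22   3   4   3   2   3   2   2   3   3   6  27  -1   .
70   0   1  10   3   1   3   1   2   3   5   2   5   4  11   0   0
75   0   0  15   2   4   5   5   4   4   5   5   3  13  12   0   0
80   1   0  20   4   5   4   6   6   5   3   3   4   7   2   1   0
85  -1   0  17   4   4   6  20  25  21   7   6   6   8  14   1   0
90   1   0  15   5   4  12  24  27  22  12   6   6   6   3   1   1
95   0   0  21   7   6   7  24  25  23   6   6   5  11   1   0   0
100   0   1   1   5   7   7   5  21   8   6   6  10   7   1   1   1
105   1   0  11   7   9   9   6   7   8   6   9   9  11   2   0   0
110   1   0   9   9   9  10   9   8   5   8   9   9  11   2   0   0
115   0   2  10  12   9   9   6   7  10  12  16  24   8   0   0   0
120   0   0   0   0   1   0   1  39  47  68  68  70  67  66  26   4
125   0   0   0   0   0  28  47  70  69  68   .   .  68  70  68  70
```

Request:
{"name": "play_rows", "arguments": {"motion": [[[0,0,0],0],[[0.1,0,0],0],[[0.2,0,0],0],[[0.2,0,-0.1],0],[[0.2,0,-0.2],0],[[0.2,0,-0.4],0],[[0.1,0,-0.5],0],[[0,0,-0.6],0],[[0,0,-0.7],0],[[0,0,-0.8],0],[[0,0,-0.8],0],[[0,0,-0.8],0]], "gripper": 0.9, "grip_force": 80}}

```text
clock: 74.98
eef_pos: [566.5, 66.9, 61.9]
tool_rot: [[-0.406, 0.914, 0.001], [0.914, 0.406, 0.0], [-0.0, 0.001, -1.0]]
contact_force: [0.8, 0.6, -1.6]
width: 11.5
grasp_force: 78.6
```

Request:
{"name": "play_rows", "arguments": {"motion": [[[0,0,-0.9],0],[[0,0,-0.9],0],[[0,0,-0.9],0],[[0,0,-0.9],0],[[0,0,-0.9],0],[[0,0,-0.8],0],[[0,0,-0.4],0],[[0,0,-0.2],0],[[0,0,0],0]]}}

```text
clock: 75.73
eef_pos: [566.5, 67.0, 120.2]
tool_rot: [[-0.406, 0.914, 0.0], [0.914, 0.406, 0.0], [-0.0, 0.001, -1.0]]
contact_force: [-0.1, 0.1, -1.1]
width: 11.3
grasp_force: 78.6
```

Run:
```python
from h import *
j=jar((652,-83));print(pose(),j); print(go([j[0][0]-42.7,j[0][1]+95.9,121],24))
hmap(40,120,("top",),10)
```

```text
(75.8333, array([566. ,  67. , 119.3]), np.float64(24.0), 11.5, 78.6, array([-1.1,  0.6, -1.8])) (array([652.6, -83.9]), 993)
(array([-6.81,  1.78, -0.17]), np.float64(-0.02919445633273199))
rows: ahead; cols: across -40..40
40 497 514 521 526 523 517 507 494
50   0   4 130 477 507 510 503   .
60   0   4 110 126 127 109 119   .
70   0 108 110 112 112 110 113   .
80   0 108 111 111 111 111 116   .
90   0 111 112 111 112 112 115   .
100   0   5 113 113 112 113 114   .
110   0   3 114 114 113 114 116   .
```

Request:
{"name": "play_rows", "arguments": {"motion": [[[-0.2,0.05,0],0],[[-0.4,0.1,0],0],[[-0.55,0.14,0],0],[[-0.55,0.14,0],0],[[-0.55,0.14,0],0],[[-0.55,0.14,0],0],[[-0.55,0.14,0],0],[[-0.55,0.14,0],0],[[-0.55,0.14,0],0],[[-0.55,0.14,0],0],[[-0.55,0.14,0],0],[[-0.55,0.14,0],0]]}}

```text
clock: 76.88
eef_pos: [605.6, 17.1, 119.7]
tool_rot: [[-0.406, 0.914, -0.0], [0.914, 0.406, -0.0], [0.0, -0.0, -1.0]]
contact_force: [-1.0, 0.5, -1.4]
width: 11.5
grasp_force: 78.6
```

Request:
{"name": "play_rows", "arguments": {"motion": [[[-0.4,0.1,0],0],[[-0.3,0.1,0],0],[[0,0,0],0],[[0,0,0],0]]}}

```text
clock: 77.22
eef_pos: [609.9, 11.9, 119.7]
tool_rot: [[-0.406, 0.914, -0.0], [0.914, 0.406, -0.0], [0.0, -0.0, -1.0]]
contact_force: [0.2, 0.8, -1.4]
width: 11.3
grasp_force: 78.6
```

Request:
{"name": "play_rows", "arguments": {"motion": [[[0,0,0],0],[[0,0,0],0],[[0,0,0],0]], "gripper": 1.36}}

```text
clock: 77.47
eef_pos: [609.8, 12.3, 119.8]
tool_rot: [[-0.407, 0.914, -0.0], [0.914, 0.407, 0.0], [0.0, -0.0, -1.0]]
contact_force: [0.1, 0.3, -1.1]
width: 13.5
grasp_force: 11.2
```

Request:
{"name": "play_rows", "arguments": {"motion": [[[0,0,0],0],[[0,0,0],0],[[0,0,0],0]], "gripper": 1.38}}

```text
clock: 77.72
eef_pos: [609.9, 12.0, 119.8]
tool_rot: [[-0.406, 0.914, -0.0], [0.914, 0.406, -0.0], [0.0, -0.0, -1.0]]
contact_force: [0.2, -0.1, -1.4]
width: 14.1
grasp_force: 5.5
```

Request:
{"name": "play_rows", "arguments": {"motion": [[[0,0,0],0],[[0,0,0],0],[[0,0,0],0],[[0,0,0],0],[[0,0,0],0],[[0,0,0],0]], "gripper": 1.39}}

```text
clock: 78.22
eef_pos: [610.0, 11.9, 119.8]
tool_rot: [[-0.406, 0.914, 0.0], [0.914, 0.406, -0.0], [-0.0, 0.0, -1.0]]
contact_force: [-0.5, -0.2, -0.5]
width: 14.0
grasp_force: 2.6
```

Request:
{"name": "play_rows", "arguments": {"motion": [[[0,0,0],0],[[0,0,0],0],[[0,0,-1],0],[[0,0,-2],0],[[0,0,-2],0],[[0,0,-1],0],[[1,0,0],0],[[2,0,0],0],[[2,0,0],0],[[2,0,0],0],[[0,0,0],0],[[0,0,0],0]], "gripper": 1.25}}

```text
clock: 79.22
eef_pos: [580.4, 78.4, 178.8]
tool_rot: [[-0.41, 0.912, -0.002], [0.912, 0.41, 0.001], [0.001, -0.001, -1.0]]
contact_force: [-0.8, -0.6, -1.8]
width: 12.8
grasp_force: 27.2
```

Run:
```python
from h import *
T=snap("top","zd")[0];print(pose(),jar((652,-83)))
for r in hough(T,28): print(r)
for a,p in loose(T):
    if 500<p[0]<760 and -180<p[1]<130 and a>40: print("top",a,p)
hmap(40,120,("top",),10); prof(range(100,200,12))
```

```text
(79.2667, array([580.8,  76.7, 179. ]), np.float64(24.1), 12.8, 27.2, array([ 0.1, -0.4, -1.3])) (array([652.7, -83.9]), 989)
((30, -5), 20.0)
((-23, 19), 20.0)
((23, 17), 21.0)
((-6, 26), 18.0)
((7, -32), 18.0)
((21, -19), 21.0)
((-87, 150), 17.0)
rows: ahead; cols: across -40..40
40 555 563 579 586 583 578 569 553
50   0 135 167 559 569 565 561 556
60   0 132 134 133 134 134 149   .
70   0 127 129 130 130 131 139   .
80   0 124 126 126 128 126 130   .
90   0 120 122 123 122 122 127   .
100   1   1   1 120 120 120 120   1
110   0   0   0   0   0   0   0   0
112 200 a [ 88.  98. 101.] b [-27.   1.  25.]
124 880 a [59. 81. 98.] b [-27.  -4.  27.]
136 543 a [43. 61. 92.] b [-27.  -9.  28.]
148 290 a [44. 62. 83.] b [-28. -14.  28.]
160 330 a [21. 51. 66.] b [-28.   4.  27.]
172 202 a [ 8. 27. 52.] b [-17.   3.  11.]
184 49 a [ 7. 12. 14.] b [-13.   8.  18.]
196 25 a [ 8. 11. 12.] b [-13.  12.  13.]
```

Request:
{"name": "play_rows", "arguments": {"motion": [[[0,0,0],7],[[0,0,0],7],[[0,0,0],7],[[0,0,0],7],[[-1.445,-1.54,0],0],[[-1.445,-1.54,0],0],[[-1.445,-1.54,0],0],[[-1.445,-1.54,0],0],[[-1.445,-1.54,0],0],[[-1.445,-1.54,0],0],[[-1.445,-1.54,0],0],[[-1.445,-1.54,0],0]]}}

```text
clock: 80.52
eef_pos: [449.7, -31.9, 179.8]
tool_rot: [[0.072, 0.997, 0.0], [0.997, -0.072, 0.0], [0.0, 0.0, -1.0]]
contact_force: [0.5, -0.3, -1.1]
width: 13.1
grasp_force: 27.3
```

Request:
{"name": "play_rows", "arguments": {"motion": [[[0,0,0],0],[[0,0,3],0],[[0,0,3],0],[[0,0,3],0],[[0,0,1.5],0],[[0,0,0.8],0],[[0,0,0.6],0],[[0,0,0.6],0],[[0,0,0.6],0],[[0,0,0.6],0],[[0,0,0.6],0],[[0,0,0.6],0]], "gripper": 1.33}}

```text
clock: 81.52
eef_pos: [451.1, -30.6, 30.7]
tool_rot: [[0.07, 0.998, 0.001], [0.998, -0.07, 0.0], [0.0, 0.001, -1.0]]
contact_force: [0.8, 1.8, 1.7]
width: 13.6
grasp_force: 18.7
```

Request:
{"name": "play_rows", "arguments": {"motion": [[[0,0,0.5],0],[[0,0,0.5],0],[[0,0,0.4],0],[[0,0,0],0],[[0,0,0],0]]}}

```text
clock: 81.93
eef_pos: [450.3, -31.0, 16.6]
tool_rot: [[0.071, 0.998, -0.001], [0.998, -0.071, -0.0], [-0.0, -0.001, -1.0]]
contact_force: [1.4, 0.2, -1.7]
width: 13.6
grasp_force: 18.6
```

Run:
```python
from h import *
print(pose(),tilt())
```

```text
(81.9333, array([450.3, -31. ,  16.6]), np.float64(-4.0), 13.6, 18.6, array([ 1.4,  0.2, -1.7])) (311, 'tilt', np.float32(1.1), 'axis above TCP', np.float32(2.2), 'extent', np.float32(-55.0), np.float32(51.0))
```

Request:
{"name": "play_rows", "arguments": {"motion": [[[0,0,0.4],0],[[0,0,0],0],[[0,0,0],0]]}}

```text
clock: 82.23
eef_pos: [450.6, -30.7, 12.8]
tool_rot: [[0.07, 0.998, 0.0], [0.998, -0.07, -0.0], [-0.0, 0.0, -1.0]]
contact_force: [1.4, 1.0, 1.1]
width: 13.0
grasp_force: 19.0
```

Request:
{"name": "play_rows", "arguments": {"motion": [[[0,0,0],0],[[0,0,0],0],[[0,0,0],0],[[0,0,0],0],[[0,0,0],0],[[0,0,-1],0],[[0,0,-2],0],[[0,0,-3],0],[[0,0,-3],0],[[0,0,-2],0],[[0,0,0],0]], "gripper": 8.0}}

```text
clock: 83.15
eef_pos: [453.2, -31.1, 127.6]
tool_rot: [[0.071, 0.997, 0.007], [0.997, -0.071, 0.001], [0.002, 0.007, -1.0]]
contact_force: [1.4, 0.2, 0.3]
width: 80.0
grasp_force: 0.0
```

Run:
```python
from h import *
T=snap("top","ze")[0];print(pose())
h=cv2.cvtColor(T,cv2.COLOR_BGR2HSV)
om=cv2.inRange(h,(8,100,120),(28,255,255))
for a,c,k in blobs(om,60):
    v,u=np.nonzero(k);b=cv2.boxPoints(cv2.minAreaRect(np.c_[u,v].astype(np.float32)));print("orange",a,[onz("top",*q,24)[:2].round(0) for q in b])
q,c=cloud("top");k=(q[:,0]>380)&(q[:,0]<520)&(q[:,1]>-220)&(q[:,1]<-40)&(q[:,2]>4)&(q[:,2]<60)&(c.min(1)>110)
p=q[k];print(len(p)); b=cv2.boxPoints(cv2.minAreaRect(p[:,:2].astype(np.float32)));print("head",b.round(0))
# ring from depth
for n in("top","scene"):
    q,c=cloud(n);k=(abs(q[:,2]-148)<6)&(np.hypot(q[:,0]-603,q[:,1]+244)<32);p=q[k];print(n,len(p),cv2.minEnclosingCircle(p[:,:2].astype(np.float32)))
```

```text
(83.2, array([452.2, -30.8, 125.5]), np.float64(-4.0), 80.2, 0.0, array([ 0.1,  0.9, -0.9]))
orange 235 [array([748., 238.]), array([780., 208.]), array([751., 179.]), array([720., 209.])]
34
head [[ 416. -150.]
 [ 467. -153.]
 [ 467. -149.]
 [ 416. -146.]]
top 336 ((607.0237426757812, -243.6291961669922), 28.01418685913086)
scene 303 ((607.7493286132812, -244.7563018798828), 26.85106658935547)
```

Request:
{"name": "play_rows", "arguments": {"motion": [[[-2.58,-0.05,0],0],[[-2.58,-0.06,0],0],[[-2.57,-0.06,0],0],[[0,0,3],0],[[0,0,3],0],[[0,0,3],0],[[0,0,2],0],[[0,0,1],0],[[0,0,0.4],0],[[0,0,0],0],[[0,0,0],0]]}}

```text
clock: 84.27
eef_pos: [443.8, -108.0, -0.6]
tool_rot: [[0.071, 0.998, 0.001], [0.998, -0.071, -0.0], [-0.0, 0.001, -1.0]]
contact_force: [-0.0, -0.1, 0.9]
width: 79.8
grasp_force: 0.0
```

Request:
{"name": "play_rows", "arguments": {"motion": [[[0,0,0],0],[[0,0,0],0],[[0,0,0],0],[[0,0,0],0],[[0,0,0],0],[[0,0,0],0],[[0,0,0],0],[[0,0,0],0],[[0,0,0],0],[[0,0,0],0]], "gripper": 5.2, "grip_force": 30}}

```text
clock: 85.1
eef_pos: [444.3, -107.7, -0.1]
tool_rot: [[0.07, 0.998, 0.002], [0.998, -0.07, 0.0], [0.001, 0.002, -1.0]]
contact_force: [-0.5, 0.2, 6.2]
width: 53.6
grasp_force: 32.0
```

Run:
```python
from h import *
print(pose(),tilt()); hmap(0,60,("top","scene"),10)
```

```text
(85.1, array([ 4.443e+02, -1.077e+02, -1.000e-01]), np.float64(-4.0), 53.6, 32.0, array([-0.5,  0.2,  6.2])) (308, 'tilt', np.float32(10.2), 'axis above TCP', np.float32(26.0), 'extent', np.float32(-132.0), np.float32(-26.0))
rows: ahead; cols: across -40..40
0 449 442 434 424 405 401 396 244
10 442 435 428 421 404 400 389 260
20 437 432 424 413 403 398 293 291
30 436 432 425 416 406 391 287 362
40   0 427 422 414 407 398 384 362
50   0   0   0   1 401 395 381 362
```

Request:
{"name": "play_rows", "arguments": {"motion": [[[0,0,-1],0],[[0,0,-2],0],[[0,0,-2],0],[[0,0,-1.5],0],[[0,0,0],0],[[0,0,0],0]]}}

```text
clock: 85.75
eef_pos: [444.1, -107.6, 64.9]
tool_rot: [[0.07, 0.998, 0.003], [0.998, -0.07, 0.001], [0.001, 0.003, -1.0]]
contact_force: [-0.2, 0.6, -0.7]
width: 53.7
grasp_force: 32.2
```

Request:
{"name": "play_rows", "arguments": {"motion": [[[0,0,0],0],[[0,0,0],0],[[0,0,0],0],[[0,0,0],0]], "gripper": 5.36}}

```text
clock: 86.08
eef_pos: [442.8, -107.7, 63.1]
tool_rot: [[0.07, 0.998, -0.002], [0.998, -0.07, -0.0], [-0.0, -0.002, -1.0]]
contact_force: [0.3, -0.9, -0.8]
width: 53.6
grasp_force: 18.2
```

Run:
```python
from h import *
print(pose(),tilt())
```

```text
(86.0833, array([ 442.8, -107.7,   63.1]), np.float64(-4.0), 53.6, 18.2, array([ 0.3, -0.9, -0.8])) (339, 'tilt', np.float32(10.6), 'axis above TCP', np.float32(26.4), 'extent', np.float32(-129.0), np.float32(-27.0))
```

Request:
{"name": "play_rows", "arguments": {"motion": [[[0,0,0],0],[[0,0,0],0],[[0,0,0],0]], "gripper": 5.38}}

```text
clock: 86.38
eef_pos: [443.3, -107.8, 63.7]
tool_rot: [[0.07, 0.998, -0.0], [0.998, -0.07, -0.0], [-0.0, -0.0, -1.0]]
contact_force: [-0.3, -0.7, -1.7]
width: 54.0
grasp_force: 10.3
```

Run:
```python
from h import *
print(pose(),tilt())
```

```text
(86.3833, array([ 443.3, -107.8,   63.7]), np.float64(-4.0), 54.0, 10.3, array([-0.3, -0.7, -1.7])) (339, 'tilt', np.float32(10.7), 'axis above TCP', np.float32(26.3), 'extent', np.float32(-129.0), np.float32(-27.0))
```

Request:
{"name": "play_rows", "arguments": {"motion": [[[0,0,0],0],[[0,0,0],0],[[0,0,0],0]], "gripper": 5.392}}

```text
clock: 86.68
eef_pos: [443.4, -107.7, 63.9]
tool_rot: [[0.07, 0.998, 0.0], [0.998, -0.07, 0.0], [0.0, 0.0, -1.0]]
contact_force: [-0.3, 0.3, 0.2]
width: 53.9
grasp_force: 3.5
```

Run:
```python
from h import *
print(pose(),tilt())
```

```text
(86.6833, array([ 443.4, -107.7,   63.9]), np.float64(-4.0), 53.9, 3.5, array([-0.3,  0.3,  0.2])) (366, 'tilt', np.float32(38.3), 'axis above TCP', np.float32(26.4), 'extent', np.float32(-113.0), np.float32(-25.0))
```

Request:
{"name": "play_rows", "arguments": {"motion": [[[0,0,0],0],[[0,0,0],0],[[0,0,0],0]], "gripper": 5.398}}

```text
clock: 86.98
eef_pos: [443.4, -107.7, 63.8]
tool_rot: [[0.07, 0.998, 0.0], [0.998, -0.07, -0.0], [-0.0, 0.0, -1.0]]
contact_force: [-0.8, 0.1, -0.7]
width: 54.1
grasp_force: 0.8
```

Run:
```python
from h import *
print(pose(),tilt())
```

```text
(86.9833, array([ 443.4, -107.7,   63.8]), np.float64(-4.0), 54.1, 0.8, array([-0.8,  0.1, -0.7])) (365, 'tilt', np.float32(38.2), 'axis above TCP', np.float32(26.3), 'extent', np.float32(-113.0), np.float32(-25.0))
```

Request:
{"name": "play_rows", "arguments": {"motion": [[[0,0,0],0],[[0,0,-0.5],0],[[0,0,-0.6],0],[[0,0,-0.6],0],[[0,0,-0.6],0],[[0,0,-0.6],0],[[0,0,-0.6],0],[[0,0,-0.6],0],[[0,0,-0.6],0],[[0,0,-0.6],0],[[0,0,0],0],[[0,0,0],0]], "gripper": 5.392}}

```text
clock: 88.03
eef_pos: [444.0, -108.1, 117.6]
tool_rot: [[0.07, 0.998, 0.002], [0.998, -0.07, -0.0], [-0.0, 0.002, -1.0]]
contact_force: [-0.5, -1.8, 4.2]
width: 54.0
grasp_force: 3.2
```

```bash
cat >> h.py <<'E'
def hang():
    """handle line in the plane of the scoop: ahead/z of its ends relative to TCP (scene), and world line from top"""
    S=snap("scene")[0];o=arm.get_obs();R=o["tool_rot"];P=o["eef_pos"];n=R[:,1];x=-R[:,0];q=[]
    m=cv2.inRange(cv2.cvtColor(S,cv2.COLOR_BGR2HSV),(8,90,90),(28,255,255))
    for v,u in np.argwhere(m):
        e,d=ray("scene",u,v);p=e+d*((P-e)@n)/(d@n)-P
        if np.linalg.norm(p)<190:q.append((p@x,p[2]))
    q=np.array(q);z=q[:,1];lo=q[z<z.min()+12].mean(0);hi=q[z>z.max()-12].mean(0);return len(q),"low",lo.round(0),"high",hi.round(0),"zmin",z.min().round(0)
E
python3 - <<'E'
from h import *
print(pose(),hang())
E
```

```text
(88.0333, array([ 444. , -108.1,  117.6]), np.float64(-4.0), 54.0, 3.2, array([-0.5, -1.8,  4.2])) (327, 'low', array([ -37., -111.]), 'high', array([-18., -22.]), 'zmin', np.float64(-118.0))
```

Request:
{"name": "play_rows", "arguments": {"motion": [[[0,0,-0.4],0],[[0,0,-0.5],0],[[0,0,-0.5],0],[[0,0,-0.6],0],[[0,0,-0.6],0],[[0,0,0],0],[[0,0,0],0],[[0,0,0],0]]}}

```text
clock: 88.75
eef_pos: [443.3, -107.6, 142.7]
tool_rot: [[0.07, 0.998, -0.0], [0.998, -0.07, 0.0], [0.0, -0.0, -1.0]]
contact_force: [-0.2, 0.6, -1.2]
width: 53.9
grasp_force: 2.4
```

Run:
```python
from h import *
print(pose(),hang())
```

```text
(88.75, array([ 443.3, -107.6,  142.7]), np.float64(-4.0), 53.9, 2.4, array([-0.2,  0.6, -1.2])) (317, 'low', array([ -23., -116.]), 'high', array([-14., -25.]), 'zmin', np.float64(-122.0))
```

Request:
{"name": "play_rows", "arguments": {"motion": [[[0,0,0],0],[[0,0,0],0],[[0,0,-1],0],[[0,0,-2],0],[[0,0,-3],0],[[0,0,-3],0],[[0,0,-3],0],[[0,0,-2],0],[[0,0,-0.8],0],[[0,0,0],0],[[0,0,0],0]], "gripper": 5.25}}

```text
clock: 89.72
eef_pos: [443.1, -107.7, 290.2]
tool_rot: [[0.07, 0.998, -0.0], [0.998, -0.07, 0.0], [0.0, -0.0, -1.0]]
contact_force: [-0.9, 1.0, -1.8]
width: 53.5
grasp_force: 32.8
```

Request:
{"name": "play_rows", "arguments": {"motion": [[[-1,1.2,0],0],[[-1.4,1.6,0],0],[[-1.5,1.7,0],0],[[-1.5,1.7,0],0],[[-1.5,1.7,0],0],[[-1.5,1.7,0],0],[[-1.5,1.7,0],0],[[-1.5,1.7,0],0],[[-1.5,1.7,0],0],[[-1.2,1.4,0],0],[[-1,0.9,0],0],[[0,0,0],0]]}}

```text
clock: 90.72
eef_pos: [602.0, -272.4, 287.0]
tool_rot: [[0.073, 0.997, -0.005], [0.997, -0.073, -0.0], [-0.001, -0.005, -1.0]]
contact_force: [0.0, 0.2, -1.3]
width: 53.5
grasp_force: 32.7
```

Run:
```python
from h import *
T=snap("top","zf")[0]; S=snap("scene","zfs")[0]
print(pose(),hang(),arm.get_obs()["joints"].round(0))
# handle end by two views: orange blob's lowest part in scene; ring centre in scene
m=cv2.inRange(cv2.cvtColor(S,cv2.COLOR_BGR2HSV),(8,90,90),(28,255,255))
for a,c,k in blobs(m,40):
    v,u=np.nonzero(k); 
    if u.mean()<260: print("scene orange",a,c.round(0),"low",u[v>v.max()-3].mean(),v.max(),"high",u[v<v.min()+3].mean(),v.min())
print("ring px",proj("scene",[604,-244,150]),"TCP px",proj("scene",pose()[1]))
```

```text
(90.8167, array([ 601.5, -270.7,  288.4]), np.float64(-4.1), 53.0, 32.7, array([-0.2,  0.4, -1.4])) (558, 'low', array([ -22., -117.]), 'high', array([142., 125.]), 'zmin', np.float64(-124.0)) [ -5.  30.  45.  67. -21.  90.  31.]
scene orange 275 [10. 64.] low 1.0 76 high 14.104166666666666 57
scene orange 552 [158. 188.] low 167.0 216 high 150.9375 160
ring px [171.71086166 224.52781661] TCP px [141.38328641 148.43307866]
```

Request:
{"name": "play_rows", "arguments": {"motion": [[[0.3,0.1,0],0],[[0.25,0,0],0],[[0,0,0],0],[[0,0,0.8],0],[[0,0,0.8],0],[[0,0,0.8],0],[[0.05,0,0.6],0],[[0,0,0],0],[[0,0,0],0]]}}

```text
clock: 91.62
eef_pos: [603.5, -264.2, 260.0]
tool_rot: [[0.07, 0.998, -0.001], [0.998, -0.07, 0.0], [0.0, -0.001, -1.0]]
contact_force: [0.5, -0.0, -0.2]
width: 53.3
grasp_force: 32.7
```

Run:
```python
from h import *
print(pose())
S=snap("scene")[0]; T=snap("top")[0]
m=cv2.inRange(cv2.cvtColor(S,cv2.COLOR_BGR2HSV),(8,90,90),(28,255,255))
for a,c,k in blobs(m,20):
    v,u=np.nonzero(k)
    if 100<u.mean()<260: print("scene orange",a,c.round(0),"low",u[v>v.max()-3].mean(),v.max(),"high",u[v<v.min()+3].mean(),v.min())
cv2.imwrite("pics/last.png",np.hstack([cv2.resize(S[110:270,100:250],(450,480)),cv2.resize(T[170:270,400:500],(330,480))]))
```

```text
(91.6167, array([ 603.5, -264.2,  260. ]), np.float64(-4.0), 53.3, 32.7, array([ 0.5, -0. , -0.2]))
scene orange 496 [165. 204.] low 173.0 229 high 158.8181818181818 176
```

Request:
{"name": "play_rows", "arguments": {"motion": [[[0.05,0,0.7],0],[[0.05,0,0.7],0],[[0.05,0,0.7],0],[[0.05,0,0.7],0],[[0.05,0,0.7],0],[[0.05,0,0.7],0],[[0,0,0],0],[[0,0,0],0]]}}

```text
clock: 92.38
eef_pos: [603.7, -261.1, 218.2]
tool_rot: [[0.07, 0.998, -0.001], [0.998, -0.07, 0.0], [0.0, -0.001, -1.0]]
contact_force: [1.4, -0.7, -1.2]
width: 53.6
grasp_force: 32.7
```

Run:
```python
from h import *
print(pose(),hang())
```

```text
(92.3833, array([ 603.7, -261.1,  218.2]), np.float64(-4.0), 53.6, 32.7, array([ 1.4, -0.7, -1.2])) (438, 'low', array([ -22., -118.]), 'high', array([-12., -25.]), 'zmin', np.float64(-125.0))
```

Request:
{"name": "play_rows", "arguments": {"motion": [[[0.05,0,0.7],0],[[0.05,0,0.7],0],[[0.05,0,0.7],0],[[0.05,0,0.6],0],[[0.05,0,0.6],0],[[0,0,0],0],[[0,0,0],0]]}}

```text
clock: 93.02
eef_pos: [603.9, -258.7, 185.3]
tool_rot: [[0.07, 0.998, -0.001], [0.998, -0.07, 0.0], [0.0, -0.001, -1.0]]
contact_force: [-0.2, -0.8, -0.7]
width: 53.3
grasp_force: 32.7
```

Run:
```python
from h import *
print(pose(),hang())
q,c=cloud("scene");k=(np.hypot(q[:,0]-603,q[:,1]+250)<45)&(q[:,2]>140)&(q[:,2]<290);p=q[k]
for z in range(140,240,10):
    s=p[(p[:,2]>=z)&(p[:,2]<z+10)]
    if len(s)>5: print(z,len(s),s[:,:2].min(0).round(0),s[:,:2].max(0).round(0))
```

```text
(93.0167, array([ 603.9, -258.7,  185.3]), np.float64(-4.0), 53.3, 32.7, array([-0.2, -0.8, -0.7])) (419, 'low', array([ -22., -117.]), 'high', array([-12., -24.]), 'zmin', np.float64(-124.0))
140 232 [ 581. -266.] [ 648. -220.]
150 149 [ 583. -265.] [ 648. -221.]
160 41 [ 597. -253.] [ 614. -242.]
170 306 [ 575. -276.] [ 633. -242.]
180 149 [ 576. -278.] [ 637. -244.]
190 154 [ 573. -280.] [ 644. -246.]
200 179 [ 571. -283.] [ 647. -246.]
210 185 [ 573. -282.] [ 646. -246.]
220 145 [ 566. -284.] [ 646. -246.]
230 117 [ 567. -282.] [ 646. -244.]
```

Request:
{"name": "play_rows", "arguments": {"motion": [[[0.05,0,0.5],0],[[0,0,0.4],0],[[0,0,0.3],0],[[0,0,0.2],0],[[0,0,0],0],[[0,0,0],0]]}}

```text
clock: 93.62
eef_pos: [604.1, -258.4, 171.6]
tool_rot: [[0.07, 0.998, -0.0], [0.998, -0.07, 0.0], [0.0, -0.0, -1.0]]
contact_force: [0.3, 1.1, -0.8]
width: 53.8
grasp_force: 32.7
```

Run:
```python
from h import *
print(pose(),hang())
```

```text
(93.6167, array([ 604.1, -258.4,  171.6]), np.float64(-4.0), 53.8, 32.7, array([ 0.3,  1.1, -0.8])) (404, 'low', array([ -22., -118.]), 'high', array([-13., -23.]), 'zmin', np.float64(-124.0))
```

Request:
{"name": "play_rows", "arguments": {"motion": [[[0,0,0.05],0],[[0,0,0],0],[[0,0,0],0],[[0,0,0],0],[[0,0,0],0],[[0,0,0],0],[[0,0,0],0],[[0,0,0],0]], "gripper": 5.8}}

```text
clock: 94.33
eef_pos: [604.1, -258.4, 171.3]
tool_rot: [[0.07, 0.998, -0.0], [0.998, -0.07, -0.0], [-0.0, -0.0, -1.0]]
contact_force: [0.7, 0.1, 0.4]
width: 57.9
grasp_force: 0.0
```

Run:
```python
from h import *
print(pose(),hang())
```

```text
(94.3333, array([ 604.1, -258.4,  171.3]), np.float64(-4.0), 57.9, 0.0, array([0.7, 0.1, 0.4])) (353, 'low', array([  -9., -126.]), 'high', array([-15., -28.]), 'zmin', np.float64(-133.0))
```

Request:
{"name": "play_rows", "arguments": {"motion": [[[0,0,0],0],[[0,0,0],0],[[0,0,0],0],[[0,0,-0.5],0],[[0,0,-1],0],[[0,0,-2],0],[[0,0,-3],0],[[0,0,-3],0],[[0,0,-3],0],[[0,0,0],0]], "gripper": 8.2}}

```text
clock: 95.22
eef_pos: [605.5, -260.0, 304.5]
tool_rot: [[0.07, 0.997, 0.009], [0.998, -0.07, -0.004], [-0.004, 0.01, -1.0]]
contact_force: [0.1, -0.2, 0.8]
width: 82.2
grasp_force: 0.0
```

Request:
{"name": "play_rows", "arguments": {"motion": [[[1.5,-0.6,0],0],[[2.5,-0.8,0],0],[[2.5,-0.8,0],0],[[2.5,-0.8,0],0],[[2.5,-0.8,0],0],[[2.5,-0.8,0],0],[[0,0,0],0],[[0,0,0],0]]}}

```text
clock: 95.88
eef_pos: [568.4, -113.6, 297.2]
tool_rot: [[0.067, 0.998, 0.001], [0.998, -0.067, 0.001], [0.001, 0.001, -1.0]]
contact_force: [-0.1, -0.4, 0.1]
width: 81.9
grasp_force: 0.0
```

Run:
```python
from h import *
print(pose())
T=snap("top","zg")[0];S=snap("scene","zgs")[0]
q=np.vstack([cloud(n)[0] for n in("top","scene")])
k=(abs(q[:,2]-35)<4)&(q[:,0]>430)&(q[:,0]<590)&(q[:,1]>0)&(q[:,1]<110);p=q[k]
print("knob top",len(p),np.median(p,0).round(1),cv2.minEnclosingCircle(p[:,:2].astype(np.float32)))
k=(abs(q[:,2]-12)<5)&(q[:,0]>420)&(q[:,0]<580)&(q[:,1]>-20)&(q[:,1]<160);p=q[k];print("flange",len(p),((p.min(0)+p.max(0))/2).round(0),np.ptp(p,axis=0).round(0))
print(jar((652,-83)))
m=cv2.inRange(cv2.cvtColor(S,cv2.COLOR_BGR2HSV),(8,90,90),(28,255,255))
for a,c,k in blobs(m,20):
    v,u=np.nonzero(k)
    if 100<u.mean()<260: print("scene handle",a,u.min(),u.max(),v.min(),v.max())
k=(np.hypot(q[:,0]-604,q[:,1]+248)<40)&(q[:,2]>152);p=q[k];print("head z",len(p),np.percentile(p[:,2],[2,50,98]).round(0),p.mean(0).round(0))
cv2.imwrite("pics/last.png",np.hstack([cv2.resize(S[130:350,100:440],(510,330)),cv2.resize(T[170:250,320:390],(289,330))]))
```

```text
(95.8833, array([ 568.4, -113.6,  297.2]), np.float64(-3.8), 81.9, 0.0, array([-0.1, -0.4,  0.1]))
knob top 308 [502.7  68.3  36.1] ((501.6576232910156, 67.30480194091797), 16.422592163085938)
flange 2523 [499.  71.  12.] [158. 177.  10.]
(array([652.7, -83.8]), 933)
scene handle 340 167 181 236 274
head z 1149 [152. 178. 214.] [ 603. -261.  179.]
```

View pics/last.png

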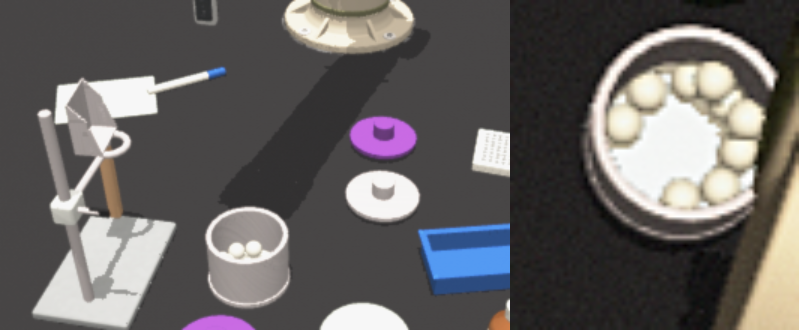

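Run:
```python
from h import *
print(go([501.5,68.5,19],-4))
T=cv2.imread("pics/zg.png")
for a,p in loose(T):
    if a>40 and 500<p[0]<900: print(a,p)
print("tray",balls(T))
```

```text
(array([18.03, -7.98, 27.72]), np.float64(-0.15800437722040783))
tray []
```

Request:
{"name": "play_rows", "arguments": {"motion": [[[2.25,-1.0,0],0],[[2.25,-1.0,0],0],[[2.25,-1.0,0],0],[[2.25,-1.0,0],0],[[2.25,-1.0,0],0],[[2.25,-1.0,0],0],[[2.25,-1.0,0],0],[[2.25,-1.0,0],0],[[0,0,3],0],[[0,0,4],0],[[0,0,4],0],[[0,0,4],0]]}}

```text
clock: 97.18
eef_pos: [501.3, 69.0, 145.1]
tool_rot: [[0.071, 0.997, 0.001], [0.997, -0.071, 0.0], [0.0, 0.001, -1.0]]
contact_force: [1.1, 1.3, 0.0]
width: 82.1
grasp_force: 0.0
```

Request:
{"name": "play_rows", "arguments": {"motion": [[[0,0,4],0],[[0,0,4],0],[[0,0,3],0],[[0,0,1.5],0],[[0,0,0.2],0],[[0,0,0],0],[[0,0,0],0]]}}

```text
clock: 97.77
eef_pos: [502.1, 69.2, 20.4]
tool_rot: [[0.071, 0.997, 0.002], [0.997, -0.071, 0.0], [0.0, 0.002, -1.0]]
contact_force: [-0.1, -0.1, -0.5]
width: 82.4
grasp_force: 0.0
```

Request:
{"name": "play_rows", "arguments": {"motion": [[[0,0,0],0],[[0,0,0],0],[[0,0,0],0],[[0,0,0],0],[[0,0,0],0],[[0,0,0],0],[[0,0,0],0],[[0,0,0],0],[[0,0,0],0],[[0,0,0],0]], "gripper": 0, "grip_force": 40}}

```text
clock: 98.6
eef_pos: [501.3, 69.9, 20.1]
tool_rot: [[0.07, 0.998, 0.001], [0.998, -0.07, 0.001], [0.001, 0.001, -1.0]]
contact_force: [-1.7, 0.4, 7.2]
width: 28.1
grasp_force: 38.9
```

Request:
{"name": "play_rows", "arguments": {"motion": [[[0,0,-1],0],[[0,0,-2],0],[[0,0,-3],0],[[0,0,-3],0],[[0,0,-2],0],[[0,0,0],0],[[0,0,0],0]]}}

```text
clock: 99.18
eef_pos: [501.4, 69.9, 130.3]
tool_rot: [[0.07, 0.998, 0.002], [0.998, -0.07, 0.001], [0.001, 0.002, -1.0]]
contact_force: [0.1, 0.4, -3.7]
width: 28.4
grasp_force: 40.4
```

Run:
```python
from h import *
j=jar((652,-83));print(pose(),j,go([j[0][0],j[0][1],100],-4))
q=np.vstack([cloud(n)[0] for n in("top","scene")]);P=pose()[1]
# lid in hand: flange ring points
k=(np.hypot(q[:,0]-P[0],q[:,1]-P[1])<60)&(q[:,2]<P[2]+2)&(q[:,2]>P[2]-12);p=q[k];print(len(p),p.min(0).round(0),p.max(0).round(0))
```

```text
(99.2833, array([500. ,  69.7, 128.2]), np.float64(-4.0), 28.1, 40.4, array([-0.3,  0.7, -2.9])) (array([652.6, -83.9]), 999) (array([-14.25,  16.31,   2.8 ]), np.float64(-0.020362839313435188))
1170 [456.  21. 116.] [549. 115. 129.]
```

Request:
{"name": "play_rows", "arguments": {"motion": [[[-0.8,0.9,0],0],[[-1.4,1.6,0],0],[[-1.5,1.74,0],0],[[-1.5,1.74,0],0],[[-1.5,1.74,0],0],[[-1.5,1.74,0],0],[[-1.5,1.74,0],0],[[-1.5,1.74,0],0],[[-1.4,1.6,0],0],[[-1.0,1.2,0],0],[[-0.5,0.5,0],0],[[0,0,0],0]]}}

```text
clock: 100.38
eef_pos: [652.7, -84.4, 127.6]
tool_rot: [[0.073, 0.997, -0.002], [0.997, -0.073, -0.002], [-0.002, -0.002, -1.0]]
contact_force: [0.3, -0.0, -2.6]
width: 28.2
grasp_force: 40.2
```

Run:
```python
from h import *
P=pose();print(P,go([651.8,-82.2,93]))
q=np.vstack([cloud(n)[0] for n in("top","scene")]);P=P[1]
k=(np.hypot(q[:,0]-P[0],q[:,1]-P[1])<60)&(q[:,2]<P[2]+2)&(q[:,2]>P[2]-12);p=q[k];print("flange",((p.min(0)+p.max(0))/2).round(1),np.ptp(p,axis=0).round(0))
k=(np.hypot(q[:,0]-P[0],q[:,1]-P[1])<60)&(q[:,2]<66)&(q[:,2]>20);p=q[k];print("jar wall",len(p),p.min(0).round(0),p.max(0).round(0))
```

```text
(100.3833, array([652.7, -84.4, 127.6]), np.float64(-4.2), 28.2, 40.2, array([ 0.3, -0. , -2.6])) (array([ 0.22, -0.1 ,  3.46]), None)
flange [653.7 -84.5 122.6] [94. 95. 14.]
jar wall 1635 [ 610. -127.   20.] [700. -38.  66.]
```

Request:
{"name": "play_rows", "arguments": {"motion": [[[0.1,-0.1,0.5],0],[[0,0,1],0],[[0,0,1],0],[[0,0,0.7],0],[[0,0,0.4],0],[[0,0,0.3],0],[[0,0,0.2],0],[[0,0,0],0],[[0,0,0],0]]}}

```text
clock: 101.23
eef_pos: [652.3, -81.5, 88.5]
tool_rot: [[0.07, 0.998, 0.0], [0.998, -0.07, -0.0], [-0.0, 0.0, -1.0]]
contact_force: [0.7, 0.0, -2.9]
width: 28.6
grasp_force: 40.3
```

Run:
```python
from h import *
print(pose())
```

```text
(101.2333, array([652.3, -81.5,  88.5]), np.float64(-4.0), 28.6, 40.3, array([ 0.7,  0. , -2.9]))
```

Request:
{"name": "play_rows", "arguments": {"motion": [[[0,0,0.2],0],[[0,0,0.1],0],[[0,0,0],0],[[0,0,0],0]]}}

```text
clock: 101.57
eef_pos: [652.1, -81.3, 85.3]
tool_rot: [[0.07, 0.998, -0.0], [0.998, -0.07, 0.0], [0.0, -0.0, -1.0]]
contact_force: [-0.4, -0.1, -2.3]
width: 28.5
grasp_force: 40.2
```

Run:
```python
from h import *
print(pose())
```

```text
(101.5667, array([652.1, -81.3,  85.3]), np.float64(-4.0), 28.5, 40.2, array([-0.4, -0.1, -2.3]))
```

Request:
{"name": "play_rows", "arguments": {"motion": [[[0,0,0.15],0],[[0,0,0.1],0],[[0,0,0],0],[[0,0,0],0]]}}

```text
clock: 101.9
eef_pos: [652.3, -81.4, 83.3]
tool_rot: [[0.07, 0.998, 0.0], [0.998, -0.07, 0.0], [0.0, 0.0, -1.0]]
contact_force: [-1.7, 0.2, 2.6]
width: 28.5
grasp_force: 40.7
```

Request:
{"name": "play_rows", "arguments": {"motion": [[[0,0,0],0],[[0,0,0],0],[[0,0,0],0],[[0,0,0],0],[[0,0,0],0],[[0,0,-1],0],[[0,0,-2],0],[[0,0,-3],0],[[0,0,-3],0],[[0,0,-3],0],[[0,0,0],0],[[0,0,0],0]], "gripper": 8.2}}

```text
clock: 102.9
eef_pos: [653.3, -81.9, 206.0]
tool_rot: [[0.071, 0.997, 0.005], [0.998, -0.071, -0.0], [-0.0, 0.005, -1.0]]
contact_force: [0.3, -0.0, -0.4]
width: 82.0
grasp_force: 0.0
```

Request:
{"name": "play_rows", "arguments": {"motion": [[[3,-2,0],0],[[3,-2,0],0],[[3,-2,0],0],[[3,-2,0],0],[[3,-2,0],0],[[3,-2,0],0],[[0,0,0],0],[[0,0,0],0]]}}

```text
clock: 103.57
eef_pos: [543.6, 109.7, 202.1]
tool_rot: [[0.065, 0.998, -0.002], [0.998, -0.065, 0.001], [0.001, -0.002, -1.0]]
contact_force: [-0.5, -0.6, 0.5]
width: 82.3
grasp_force: 0.0
```

Run:
```python
from h import *
print(pose())
for n in("top","scene"):
    q,_=cloud(n);r=np.hypot(q[:,0]-653,q[:,1]+84)
    f=q[(r<44)&(r>20)&(q[:,2]>60)];k=q[(r<11)&(q[:,2]>85)]
    A=np.c_[f[:,:2]-[653,-84],np.ones(len(f))];s=np.linalg.lstsq(A[abs(f[:,2]-77)<6],f[abs(f[:,2]-77)<6][:,2],rcond=None)[0]
    print(n,"flange z",np.percentile(f[:,2],[5,50,95]).round(1),"slope",s.round(4),"knob z",np.median(k[:,2]).round(1))
    h=q[(np.hypot(q[:,0]-604,q[:,1]+248)<40)&(q[:,2]>152)];print("head z max",np.percentile(h[:,2],98).round(0),len(h))
T=snap("top","zz")[0]
for a,p in loose(T):
    if a>40 and 400<p[0]<900: print(a,p)
print("tray",balls(T))
```

```text
(103.5667, array([543.6, 109.7, 202.1]), np.float64(-3.7), 82.3, 0.0, array([-0.5, -0.6,  0.5]))
top flange z [74.4 77.6 80.8] slope [ 1.20000e-03 -4.40000e-03  7.75732e+01] knob z 99.5
head z max 215.0 788
scene flange z [75.5 77.6 79.3] slope [-1.50000e-03 -6.00000e-04  7.76608e+01] knob z 99.7
head z max 214.0 1144
45 [ 777.5 -324.7]
97 [ 587.7 -229.4]
tray []
```

```bash
python3 -c "
from rig import arm
print(arm.hand_in())"
```

```text
the job is handed in; nothing more can be done
None
```

I handed the job in at about 104 s. By my count all nine balls are in the jar: eight were clear in the last picture, and none are left in the tray or on the bench. The scoop hangs head-up in the ring and the lid is seated level. Four balls rolled onto the bench during scooping and had to be scooped up from there, and the jar now stands about 5 cm from where it started, moved partly by a knock and partly by the scoop.

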